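Turn the work lamps over beneath the guard shelf and close up the row

TASK

The work lamps lie lens up on the screw-driving bed under the low clear guard shelf. Turn every lamp over where it is, keeping its head beneath the shelf, so that the backs with the brass screw bosses face up, and push the lamps square against the back fence and up to the left-hand stop, heads side by side with no gaps, handles still pointing out to the front. Let go of them, then press the start button fully down, and leave the other things on the table alone.

Things in the scene. Friction and masses are not known exactly. Their poses are not given: they have to be found in the camera images.
- station: Fixed screw-driving station. Origin: on the table below the middle of the shelf's front edge; +x goes in beneath the shelf, away from the robot; +y goes to the left stop. In this frame (mm): flat bed top at z 45, x -22 to 160, y -225 to 225; right-hand rail with its face at y -210, x 10 to 135, z 45 to 75.
- shelf_edge (a point): Middle of the lower front edge of the clear shelf: station (0, 0, 165) mm, 120 above the bed. The shelf (clear sheet in an aluminium frame) covers station x 0 to 165, y -225 to 225, top at z 177; posts 14 mm square at its corners; small valves on its back edge up to z 211.
- fence_face (a point): Middle of the front face of the orange back fence: station (135, 0, 53) mm; the fence runs along y from -210 to 200, z 45 to 61, with an 8 mm square aluminium rail above it (same face, z 87 to 95). A head pushed home has its centre at station x 90.
- stop_face (a point): Middle of the inner face of the orange left stop block: station (72, 200, 60) mm; x 10 to 135, z 45 to 75. A head against it has its centre at station y 160, the next at 80, the next at 0.
- lamp_a: Grey hand lamp, one of up to 3 alike. Head 90 (x) x 80 (y) x 36 (z) mm; round handle 24 dia, 130 long, from the middle of its end face along -x. Origin: head centre (45 to handle root, 175 to its end). +z out of the glass lens; other face: back, 4 brass bosses. Black switch (look only) on the lens side of the handle. 0.18-0.32 kg, mostly head. Starts lens up on the bed, handle out to the front.
- lamp_b: Grey hand lamp, one of up to 3 alike. Head 90 (x) x 80 (y) x 36 (z) mm; round handle 24 dia, 130 long, from the middle of its end face along -x. Origin: head centre (45 to handle root, 175 to its end). +z out of the glass lens; other face: back, 4 brass bosses. Black switch (look only) on the lens side of the handle. 0.18-0.32 kg, mostly head. Starts lens up on the bed, handle out to the front.
- lamp_c: Grey hand lamp, one of up to 3 alike. Head 90 (x) x 80 (y) x 36 (z) mm; round handle 24 dia, 130 long, from the middle of its end face along -x. Origin: head centre (45 to handle root, 175 to its end). +z out of the glass lens; other face: back, 4 brass bosses. Black switch (look only) on the lens side of the handle. 0.18-0.32 kg, mostly head. Starts lens up on the bed, handle out to the front.
- lamp_a_end (a point): Centre of the free end of lamp_a's handle, 175 mm from the head centre.
- lamp_b_end (a point): Centre of the free end of lamp_b's handle, 175 mm from the head centre.
- lamp_c_end (a point): Centre of the free end of lamp_c's handle, 175 mm from the head centre.
- start_button (a joint): Start button travel: 0 up, 0.006 m fully down; spring return, about 4 N when fully down.
- start_button_top (a point): Centre of the top of the start button (green, 32 mm diameter, pressed straight down) in its black housing, standing on the table to the right of the station.
- driver: Bystander: screwdriver lying on the table, 170 mm long.
- screw_bin: Bystander: blue open bin 100 x 140 x 50 mm; origin under its centre.
- glue_jar: Bystander: closed jar, 56 mm diameter, 85 mm tall; origin under its centre.
- tape: Bystander: roll of tape lying flat, 90 mm diameter, 24 mm high.
- spacer: Bystander: block 90 x 35 x 25 mm.
- cup: Bystander: steel cup, 72 mm diameter, 70 mm tall.
Mind the look-alikes: they are no part of the job. What is shaped like the lamp_c but pink is not meant.

How it is judged:
By the outcome, as a careful person would: the job done as asked, in the order asked, and still so for the second after the job is handed in, with the robot touching nothing.
Of lamp_a, lamp_b, lamp_c only 2 to 3 are there at a start; the rules pass over those that are not, and their reading is None.
At some moment in a run one of lamp_a, lamp_b, lamp_c may be knocked a few centimetres aside while the robot is not near it.
Once in a run the grip may slacken for a moment while it holds something.
It also fails if it takes over 210 s, if anything falls off the work surface, if the arm or the gripper's body presses on something with over 40 N, if the wrist force passes 120 N, or if a joint passes its speed limit or range.

ROBOT

A 7-joint arm with a two-finger parallel gripper is mounted at the origin on the work surface. World frame = base frame: x ahead of the robot, y to its left, z up, the work surface at z = 0. Lengths are in m, angles in rad, forces in N, time in s.
With the tool pointing down it reaches from about 0.35 to 0.9 m from the base axis. Payload 8.1 kg.
Tool frame: the origin (TCP) lies where the fingers leave the gripper's body, on its centre line; the fingertips stand 66 mm ahead of it and the grasp point (between the pads) lies 47 mm ahead of it; z points along the fingers, y is the line along which they close (so a half turn about z gives the same grasp; the last joint's range is limited). The gripper opens to 92 mm and grips with 3 to 60 N. Pads are 19 mm wide; open, the fingers measure 130 mm over their backs; the gripper's body (75 mm by 190 mm) begins 47 mm behind the grasp point.
Start: joints at [-1.349, 0.434, 0.025, 1.573, -0.012, 1.134, -0.075], TCP at [0.199, 0.592, 0.292] pointing down, gripper open.
Joint ranges: [-2.62, 2.62], [-0.44, 2.09], [-1.27, 1.32], [0.08, 2.57], [-1.32, 4.46], [0.12, 2], [-2.74, 2.74]. Speed limits (rad/s): [2.22, 2.22, 3.01, 3.01, 3.14, 3.14, 3.14].

INTERFACE

Orientations are given as a rotation vector (axis times angle).
In Python, from cell import arm gives the robot as it stands.
- The arm moves only by the tool send_rows, never from a script. Its argument "motion" is text: rows parted by semicolons, each of 7 numbers parted by spaces: the closure, from 0 (fully open) to 1 (shut), then the shift along the world's x, y, z in m, then the turn, a rotation vector about the world's x, y, z in degrees. A call has 1 to 5 rows; each row shifts and turns the commanded pose from where the row before left it; what a row does not reach is not made up. A row lasts 1/8 s, in which the tool goes at most 62.5 mm and 10.7 degrees, less where a joint would pass 70% of its speed; a pose out of reach is approached as far as the arm can. A call is refused whole if a number of a shift passes 0.0625 or a number of a turn 10.7, either way. A call with a gripper value outside its range is refused whole. The fingers move at their own pace and stop on an object; "force" is the grip in N (left out, the last holds). Time passes only in rows, so rows that do not move let the fingers close. It gives the time, the measured TCP pose, the force, the opening and the grip force at its end, in the units of the state.
- arm.observe(): the state, without advancing time (a new reading comes with each control period).
- arm.get_image(name): name is "scene" or "top" or "wrist"; returns (picture, depth): 384x512x3 uint8, blue, green, red; 384x512 float32, m along the optical axis (not along the pixel's ray), 0 where there is no reading.
- arm.camera_model(name): a dict with "fx", "fy", "cx", "cy" (pixels), "view" (4x4, takes a point from world to camera coordinates). Camera axes: x right, y down, z forward; pixel columns grow to the right and rows downward; lengths in m; the calibration is good to about 2 mm. The wrist camera is an equidistant fisheye: a pixel r from the principal point sees the ray r / f radians off the axis. A picture is of the moment at which its call begins: read the wrist's pose just before it. camera_model takes no time and is no camera call; for the wrist camera it gives the pose at the moment of the call.
- arm.sign_off(): hands the job in; it is judged then, once.
The state is a dict: "clock": time; "joints": joint angles; "dq": joint speeds; "joint_efforts": joint torques, N m; "position": TCP position; "ee_rot": TCP orientation; "force": force on the tool from outside, world axes, zero at the start; "ft_torque": the same for the moment, N m; "width": opening from 0.0 (shut) to 1.0 (fully open); "gripper_force": force on a finger pad.
Only numpy, scipy, OpenCV 4.12 (cv2) and the standard library are available. Lean on these libraries where they do the work, as an engineer would, in place of code of your own. Each camera call takes 0.05 s, during which the arm holds its last target. There are 200 camera calls.

## Working session

There is one attempt and no reset: what is moved stays moved. The work goes in short steps, Python scripts to look and compute and a tool call to move; the robot and the scene stay as the last step left them, time stands still between calls to the robot, and variables do not carry over. Pictures are saved under pics/ and viewed, at most 14 in all, crops included, and the job is handed in when it is done.

Besides the shell and the picture viewer there is one more tool, called as name(argument=value, ...) on one line, values as JSON. send_rows: Moves the arm, as the interface text tells. Its arguments: {"type":"object","properties":{"motion":{"type":"string"},"force":{"type":"number"}},"required":["motion"]}

```bash
ls; mkdir -p pics; cat > h.py <<'E'
import numpy as np, cv2
from cell import arm
def grab(n,save=None):
    m=arm.camera_model(n); im,d=arm.get_image(n)
    if save: cv2.imwrite('pics/'+save,im)
    return m,im,d
def ray(m,u,v,fish=False):
    a=np.array([(u-m['cx'])/m['fx'],(v-m['cy'])/m['fy']])
    if fish:
        r=np.linalg.norm(a); c=np.r_[a/max(r,1e-9)*np.sin(r),np.cos(r)]
    else: c=np.r_[a,1.]
    V=np.array(m['view']); R=V[:3,:3]; return -R.T@V[:3,3], R.T@c
def onz(m,u,v,z,fish=False):
    o,d=ray(m,u,v,fish); return o+d*(z-o[2])/d[2]
def bydepth(m,d,u,v):
    o,r=ray(m,u,v); return o+r*d[int(v),int(u)]
def proj(m,p):
    V=np.array(m['view']); c=V[:3,:3]@np.array(p)+V[:3,3]; return m['cx']+m['fx']*c[0]/c[2], m['cy']+m['fy']*c[1]/c[2]
E
python3 - <<'E'
from h import *
a,im1,d1=grab('scene','s0.png'); b,im2,d2=grab('top','t0.png')
np.savez('d0.npz',d1=d1,d2=d2)
for m in(a,b): print(m['fx'],np.round(ray(m,m['cx'],m['cy']),3))
s=arm.observe(); print(s['clock'],s['position'],s['ee_rot'])
E
```

```text
pics
415.9467517813991 [[ 0.799 -0.491  1.124]
 [-0.314  0.4   -0.861]]
386.098213691524 [[ 0.159 -0.011  1.394]
 [ 0.221  0.005 -0.975]]
0.1 [0.19940336 0.59195947 0.29156685] [-5.08075071e-01 -3.10014280e+00  2.15235171e-03]
```

View pics/s0.png

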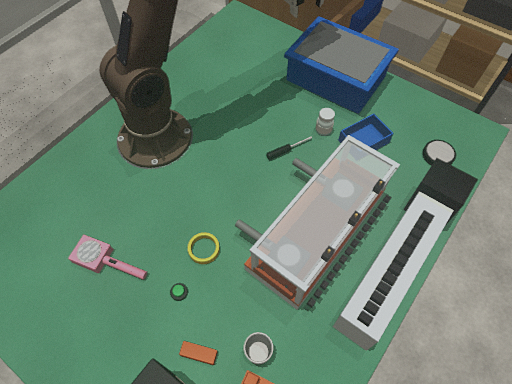

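View pics/t0.png

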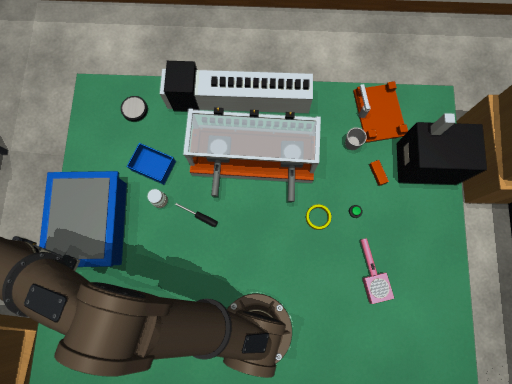

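The scene and top pictures show two grey lamps under the shelf, with heads at top (219,147) and (292,152) and handle ends at (215,195) and (291,198). The candidates are these two and the pink look-alike at (378,288), which I exclude. The button is at top (356,211) and scene (179,291).

```bash
python3 - <<'E'
import cv2
a=cv2.imread('pics/t0.png')[95:215,170:330]; b=cv2.imread('pics/s0.png')[130:320,225:405]
a=cv2.resize(a,(800,600),interpolation=cv2.INTER_CUBIC); cv2.imwrite('pics/t0c.png',a)
cv2.imwrite('pics/s0c.png',cv2.resize(b,None,fx=3.15,fy=3.15,interpolation=cv2.INTER_CUBIC))
E
```

```text
(no output)
```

View pics/t0c.png

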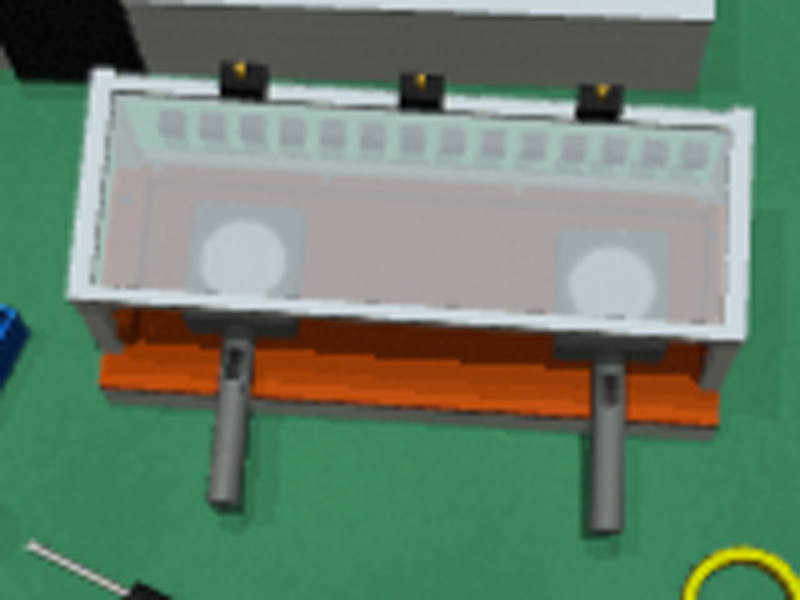

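View pics/s0c.png

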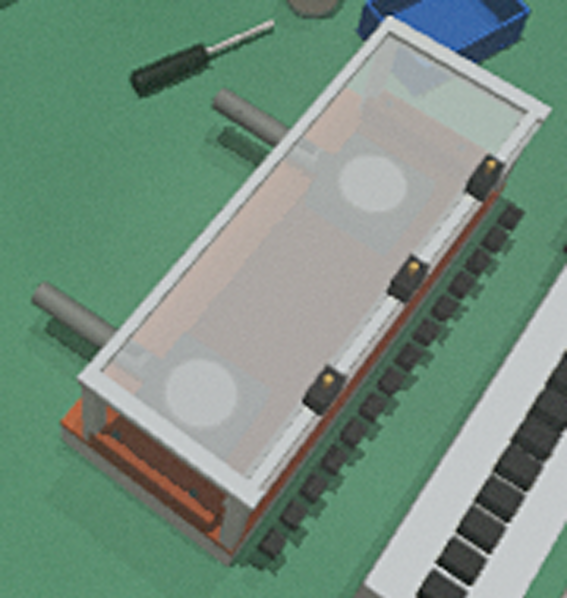

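The crops confirm two lamps, both lens up, with clear shelf corners. I'll triangulate the corners, lens centres, handle ends and button.

```bash
cat > m.py <<'E'
from h import *
A=arm.camera_model('scene');B=arm.camera_model('top')
def tri(pa,pb):
    (o1,d1),(o2,d2)=ray(A,*pa),ray(B,*pb)
    M=np.c_[d1,-d2]; t=np.linalg.lstsq(M,o2-o1,rcond=None)[0]
    p,q=o1+t[0]*d1,o2+t[1]*d2; return (p+q)/2,np.linalg.norm(p-q)
S=lambda u,v:(225+u/3.15-.4,130+v/3.15-.4); T=lambda u,v:(170+u/5-.4,95+v/5-.4)
E
python3 - <<'E'
from m import *
np.set_printoptions(precision=4,suppress=True)
P={'FL':(S(390,18),T(68,298)),'FR':(S(82,378),T(742,338)),'BL':(S(550,108),T(93,70)),'BR':(S(250,503),T(753,112)),
'lensA':(S(373,184),T(243,258)),'lensB':(S(200,393),T(612,285)),'endA':(S(220,100),T(224,500)),'endB':(S(42,295),T(606,526)),
'btn':((179,290.5),(356,210.5)),'bedR':(S(65,425),T(718,424))}
W={}
for k,(a,b) in P.items():
    p,e=tri(a,b); W[k]=p; print(k,p,round(e,4), 'top@z',onz(B,*b,{'F':.177,'l':.081,'e':.063,'b':.045,'B':.177}[k[0]]),onz(A,*a,{'F':.177,'l':.081,'e':.063,'b':.045,'B':.177}[k[0]]))
E
```

```text
FL [0.5671 0.2603 0.172 ] 0.0016 top@z [0.5649 0.2586 0.177 ] [0.5688 0.2571 0.177 ]
FR [ 0.5544 -0.1876  0.1737] 0.0008 top@z [ 0.5531 -0.1874  0.177 ] [ 0.5555 -0.1884  0.177 ]
BL [0.7293 0.2552 0.1752] 0.0007 top@z [0.7281 0.2546 0.177 ] [0.7296 0.2541 0.177 ]
BR [ 0.7133 -0.1939  0.1785] 0.0011 top@z [ 0.7136 -0.1945  0.177 ] [ 0.7135 -0.1929  0.177 ]
lensA [0.631  0.1564 0.0813] 0.001 top@z [0.6315 0.1569 0.081 ] [0.6306 0.1562 0.081 ]
lensB [ 0.6196 -0.1087  0.0824] 0.0014 top@z [ 0.6206 -0.1082  0.081 ] [ 0.6189 -0.1088  0.081 ]
endA [0.458  0.1624 0.0603] 0.0006 top@z [0.4571 0.1618 0.063 ] [0.459 0.161 0.063]
endB [ 0.4485 -0.1087  0.0603] 0.0002 top@z [ 0.4479 -0.1084  0.063 ] [ 0.4493 -0.1097  0.063 ]
btn [ 0.4281 -0.3485  0.0133] 0.0029 top@z [ 0.4212 -0.342   0.045 ] [ 0.4396 -0.3515  0.045 ]
bedR [ 0.5332 -0.189   0.038 ] 0.0034 top@z [ 0.5302 -0.1894  0.045 ] [ 0.5359 -0.1896  0.045 ]
```

```bash
python3 - <<'E'
from m import *
np.set_printoptions(precision=3,suppress=True)
z=np.load('d0.npz');d=z['d2'];im=cv2.imread('pics/t0.png')
V=np.array(B['view'])
def reg(n,u0,u1,v0,v1,zmin,zmax=.3):
    vv,uu=np.mgrid[v0:v1,u0:u1]; uu=uu.ravel();vv=vv.ravel()
    P=np.array([bydepth(B,d,u,v) for u,v in zip(uu,vv)]); k=(P[:,2]>zmin)&(P[:,2]<zmax)
    P=P[k]; print(n,len(P),P.min(0),P.max(0),np.percentile(P[:,2],[50,90]),P.mean(0))
reg('driver',172,220,200,230,.008); reg('tape',300,335,200,235,.01); reg('button',345,368,200,222,.008)
reg('table',230,280,230,270,-.1); reg('jar',145,168,188,212,.02)
reg('endA',209,221,185,196,.04); reg('endB',285,297,185,199,.04)
h=cv2.cvtColor(im,cv2.COLOR_BGR2HSV)[200:222,345:368]; k=(h[...,1]>150)&(h[...,2]>80)&(h[...,0]>45)&(h[...,0]<75)
ys,xs=np.nonzero(k); print('green',xs.mean()+345,ys.mean()+200,len(xs), im[211,356],im[235,250])
im=cv2.imread('pics/s0.png');d1=z['d1']
print('btn scene',[bydepth(A,d1,u,290) for u in(175,179,182)],[bydepth(B,d,356,v) for v in(208,211,213)])
E
```

```text
driver 206 [0.341 0.152 0.008] [0.432 0.311 0.032] [0.022 0.027] [0.382 0.209 0.022]
tape 201 [ 0.354 -0.254  0.011] [ 0.444 -0.167  0.03 ] [0.023 0.027] [ 0.398 -0.212  0.023]
button 127 [ 0.402 -0.369  0.008] [ 0.449 -0.325  0.029] [0.016 0.024] [ 0.425 -0.347  0.017]
table 1995 [ 0.203 -0.076 -0.01 ] [0.348 0.106 0.01 ] [0.    0.004] [0.275 0.014 0.   ]
jar 265 [0.413 0.339 0.021] [0.466 0.391 0.095] [0.083 0.088] [0.436 0.361 0.072]
endA 75 [0.454 0.15  0.062] [0.491 0.173 0.082] [0.072 0.076] [0.472 0.161 0.072]
endB 98 [ 0.451 -0.119  0.062] [ 0.501 -0.097  0.083] [0.072 0.077] [ 0.476 -0.108  0.072]
green 356.0 210.5 60 [ 76 181  27] [ 91 129  57]
btn scene [array([ 0.423, -0.354,  0.025]), array([ 0.432, -0.348,  0.024]), array([ 0.438, -0.343,  0.024])] [array([ 0.434, -0.347,  0.024]), array([ 0.424, -0.348,  0.02 ]), array([ 0.417, -0.348,  0.019])]
```

send_rows(motion="0 0.01 -0.055 0.01 0 0 2; 0 0.01 -0.06 0.01 0 0 2; 0 0.015 -0.06 0.01 0 0 2; 0 0.02 -0.06 0.01 0 0 2; 0 0.02 -0.06 0.01 0 0 2", force=60)

```text
clock: 0.72
position: [0.2738, 0.2982, 0.3419]
ee_rot: [-0.234, -3.133, 0.0]
force: [0.4, 0.1, -0.4]
width: 1.003
gripper_force: 0.0
```

send_rows(motion="0 0.02 -0.06 0 0 0 2; 0 0.02 -0.06 0 0 0 2; 0 0.02 -0.06 0 0 0 2; 0 0.02 -0.06 0 0 0 1; 0 0.02 -0.06 0 0 0 0")

```text
clock: 1.35
position: [0.3724, 0.0018, 0.3418]
ee_rot: [0.043, 3.141, 0.001]
force: [1.2, 1.1, 0.5]
width: 0.999
gripper_force: 0.0
```

```bash
cat > obs.py <<'E'
from h import *
from scipy.spatial.transform import Rotation as Ro
np.set_printoptions(precision=3,suppress=True)
s=arm.observe(); R=Ro.from_rotvec(s['ee_rot']).as_matrix()
print(round(s['clock'],2),'q',np.array(s['joints']),'p',np.array(s['position']),'z',R[:,2],'y',R[:,1],'F',np.array(s['force']),'w',s['width'],s['gripper_force'])
open('log.txt','a').write(repr((list(map(float,s['joints'])),list(map(float,s['position'])),list(map(float,s['ee_rot']))))+'\n')
E
python3 obs.py
```

```text
1.35 q [-0.706 -0.082  0.53   2.077  0.045  1.135  1.347] p [0.372 0.002 0.342] z [ 0.001  0.001 -1.   ] y [0.028 1.    0.001] F [1.182 1.1   0.537] w 0.9985895774032251 0.0
```

```bash
cat > kin.py <<'E'
import numpy as np, itertools
from scipy.spatial.transform import Rotation as Ro
from scipy.optimize import least_squares
D=[eval(l) for l in open('log.txt')]
D.append(([-1.349,0.434,0.025,1.573,-0.012,1.134,-0.075],[0.1994,0.59196,0.29157],[-0.508075,-3.1001428,0.00215]))
def fk(q,s,P):
    b,c,d1,d3,d5,d7,e=P[:7]; ax='zyzyzyz'
    R=Ro.from_euler('z',b); p=np.array([0,0,d1]); L=[0,0,d3,0,d5,0,d7]
    for i in range(7):
        R=R*Ro.from_euler(ax[i],s[i]*q[i])
        if i==3: p=p+R.apply([e,0,0])
        if L[i]: p=p+R.apply([0,0,L[i]])
        if i==2: p=p-R.apply([e,0,0])*0
    return p,R*Ro.from_euler('z',c)
def res(P,s):
    r=[]
    for q,p,w in D:
        pp,R=fk(q,s,P); r+=list(pp-p)+list(.3*(Ro.from_rotvec(w).inv()*R).as_rotvec())
    return r
if __name__=='__main__':
    out=[]
    for s1,s3,s5,s7 in itertools.product([1,-1],repeat=4):
        s=(s1,1,s3,1,s5,1,s7)
        for b0 in(-1.5,0,1.5,3):
            for c0 in (-1.5,0,1.5,3):
                o=least_squares(res,[b0,c0,.35,.4,.4,.2,0],args=(s,)); out.append((o.cost,s,np.round(o.x,3)))
    out.sort(key=lambda t:t[0])
    for o in out[:6]: print(o)
E
python3 kin.py
```

```text
(np.float64(4.37094532422392e-07), (-1, 1, -1, 1, -1, 1, -1), array([ 2.74000e-01,  1.84500e+00, -5.06266e+02,  5.18000e-01,
        2.18200e+00, -5.09656e+02,  2.91900e+00]))
(np.float64(4.370945324774703e-07), (-1, 1, -1, 1, -1, 1, -1), array([ 2.74000e-01,  1.84500e+00, -5.06266e+02,  5.18000e-01,
        2.18200e+00, -5.09656e+02,  2.91900e+00]))
(np.float64(4.370945347297512e-07), (-1, 1, -1, 1, -1, 1, -1), array([ 2.74000e-01,  1.84500e+00, -5.06283e+02,  5.18000e-01,
        2.18200e+00, -5.09673e+02,  2.91900e+00]))
(np.float64(4.3709453548439346e-07), (-1, 1, -1, 1, -1, 1, -1), array([ 2.74000e-01,  1.84500e+00, -5.06244e+02,  5.18000e-01,
        2.18200e+00, -5.09633e+02,  2.91900e+00]))
(np.float64(4.370945355322888e-07), (-1, 1, -1, 1, -1, 1, -1), array([ 2.74000e-01,  1.84500e+00, -5.06243e+02,  5.18000e-01,
        2.18200e+00, -5.09633e+02,  2.91900e+00]))
(np.float64(4.3709453600550026e-07), (-1, 1, -1, 1, -1, 1, -1), array([ 2.74000e-01,  1.84500e+00, -5.06287e+02,  5.18000e-01,
        2.18200e+00, -5.09677e+02,  2.91900e+00]))
```

send_rows(motion="0 0 0 0 0 -10 0; 0 0 0 0 0 -10 0; 0 0 0 0 0 -10 0; 0 0 0 0 0 0 0")

```text
clock: 1.85
position: [0.37, 0.0031, 0.3404]
ee_rot: [0.036, 2.62, 0.009]
force: [0.1, 0.1, -0.6]
width: 0.998
gripper_force: 0.0
```

```bash
python3 obs.py
```

```text
1.85 q [-0.621 -0.355  0.243  2.376  0.441  0.663  0.884] p [0.37  0.003 0.34 ] z [ 0.498 -0.    -0.867] y [0.024 1.    0.013] F [ 0.062  0.051 -0.578] w 0.998244197444991 0.0
```

send_rows(motion="0 0 0 0.04 10 0 0; 0 0 0 0.04 10 0 0; 0 0.02 0.04 0 10 0 0; 0 0 0 0 0 0 0")

```text
clock: 2.35
position: [0.3912, 0.0429, 0.4059]
ee_rot: [0.207, 2.575, 0.619]
force: [0.6, 0.2, -0.3]
width: 1.0
gripper_force: 0.0
```

```bash
python3 obs.py; sed -i 's/for b0 in(-1.5,0,1.5,3)/for b0 in(0.3,)/; s/for c0 in (-1.5,0,1.5,3)/for c0 in (1.8,)/' kin.py; python3 kin.py
```

```text
2.35 q [-0.646 -0.402  0.491  2.263 -0.233  0.661  1.421] p [0.391 0.043 0.406] z [ 0.486  0.389 -0.782] y [0.034 0.886 0.462] F [ 0.581  0.248 -0.263] w 1.0001418112646956 0.0
(np.float64(0.0004384178091319237), (-1, 1, -1, 1, -1, 1, -1), array([-0.09 ,  1.489,  0.169,  0.542,  0.384,  0.321, -0.124]))
(np.float64(0.05241590204452016), (-1, 1, -1, 1, 1, 1, -1), array([-0.142,  1.348,  0.337,  0.333,  0.558, -0.012,  0.102]))
(np.float64(0.07957700323682053), (-1, 1, 1, 1, -1, 1, -1), array([-0.343,  1.887,  1.721,  0.644,  1.001,  0.322,  1.414]))
(np.float64(0.1354033388003901), (1, 1, 1, 1, -1, 1, 1), array([-0.219, -1.358, -0.58 , -1.523, -0.711, -0.452, -1.825]))
(np.float64(0.14513940330237415), (-1, 1, 1, 1, 1, 1, -1), array([-0.396,  1.752,  1.66 ,  0.436,  1.061,  0.035,  1.394]))
(np.float64(0.15413435778910595), (1, 1, 1, 1, 1, 1, 1), array([-0.165, -1.404, -0.499, -1.286, -0.783, -0.083, -1.83 ]))
```

```bash
cat > kin.py <<'E'
import numpy as np
from scipy.spatial.transform import Rotation as Ro
from scipy.optimize import least_squares
D=[eval(l) for l in open('log.txt')]
D.append(([-1.349,0.434,0.025,1.573,-0.012,1.134,-0.075],[0.1994,0.59196,0.29157],[-0.508075,-3.1001428,0.00215]))
sg=np.array([-1,1,-1,1,-1,1,-1])
def fk(q,P):
    o=P[:7]; d1,d3,d5,d7,e1,e3,e4,e6=P[7:15]
    off=[[e1,0,0],[0,0,0],[e3,0,d3],[e4,0,0],[0,0,d5],[e6,0,0],[0,0,d7]]
    R=Ro.identity(); p=np.array([0,0,d1])
    for i in range(7):
        R=R*Ro.from_euler('zyzyzyz'[i],sg[i]*q[i]+o[i]); p=p+R.apply(off[i])
    return p,R
P0=np.array([0,0,0,0,0,0,1.5,.3,.45,.4,.25,0,0,0,0])
def res(P):
    r=[]
    for q,p,w in D:
        pp,R=fk(q,P); r+=list(pp-p)+list(.3*(Ro.from_rotvec(w).inv()*R).as_rotvec())
    return np.r_[r,(P-P0)*.002]
P=least_squares(res,P0).x
if __name__=='__main__':
    print(np.round(P,3),np.abs(res(P)[:len(D)*6]).max())
E
python3 kin.py
```

```text
[-0.039 -0.049 -0.043  0.039 -0.006  0.006  1.496  0.233  0.538  0.446
  0.296 -0.026  0.051 -0.063  0.031] 0.0068799608399912815
```

```bash
sed -i 's/\*.002\]/*.0002]/' kin.py; python3 kin.py; cat > ik.py <<'E'
from kin import *
lo=np.array([-2.62,-.44,-1.27,.08,-1.32,.12,-2.74]);hi=np.array([2.62,2.09,1.32,2.57,4.46,2,2.74])
def ik(p,R,n=60,seed=0):
    g=np.random.default_rng(seed);S=[]
    for _ in range(n):
        f=lambda q:(lambda t:np.r_[t[0]-p,.3*(R.inv()*t[1]).as_rotvec()])(fk(q,P))
        o=least_squares(f,g.uniform(lo,hi),bounds=(lo,hi),max_nfev=60)
        if o.cost<1e-6:S.append(o.x)
    return np.array(S)
if __name__=='__main__':
    np.set_printoptions(precision=2,suppress=True)
    a=np.deg2rad(-1.8); X=np.array([np.cos(a),np.sin(a),0]);Y=np.array([-np.sin(a),np.cos(a),0])
    for pt in([.45,.163,.066],[.45,-.1087,.066],[.45,.06,.11]):
      for yy in(Y,-Y):
        R=Ro.from_matrix(np.c_[np.cross(yy,X),yy,X]); S=ik(np.array(pt),R); print(pt,yy[1]>0,len(S)); print(S[:9])
E
python3 ik.py
```

```text
[-0.039 -0.049 -0.043  0.039 -0.006  0.006  1.496  0.233  0.538  0.446
  0.296 -0.026  0.051 -0.063  0.031] 0.006881317005418223
[0.45, 0.163, 0.066] True 0
[]
[0.45, 0.163, 0.066] False 0
[]
[0.45, -0.1087, 0.066] True 0
[]
[0.45, -0.1087, 0.066] False 0
[]
[0.45, 0.06, 0.11] True 0
[]
[0.45, 0.06, 0.11] False 0
[]
```

```bash
cat >> ik.py <<'E'
a=np.deg2rad(-1.8); X=np.array([np.cos(a),np.sin(a),0]);Y=np.array([-np.sin(a),np.cos(a),0]);Z=np.array([0,0,1.])
def tool(al,ps,flip=1):
    """tool dir at angle al from handle(+X), cone angle ps (0 = from above, + = leaning so body is on +Y side)"""
    al,ps=np.deg2rad([al,ps]); perp=-(np.cos(ps)*Z+np.sin(ps)*Y)
    z=np.cos(al)*X+np.sin(al)*perp; y=flip*np.cross(X,perp); return Ro.from_matrix(np.c_[np.cross(y,z),y,z])
E
python3 - <<'E'
from kin import *
np.set_printoptions(precision=4,suppress=True)
print(res(P)[:len(D)*6].reshape(-1,6))
from ik import *
for y0 in(.162,-.1087):
  for al in(0,15,30,45,60,90):
    for ps in ((0,) if al<40 else (-75,-60,-45,0,45,60,75)):
      R=tool(al,ps); g=np.array([.5,y0,.066]); 
      ok=[len(ik(g-.047*R.apply([0,0,1]),tool(al,ps,f),25)) for f in(1,-1)]
      print(y0,al,ps,ok)
E
```

```text
[[-0.0029 -0.0024  0.0036 -0.0069  0.0026  0.0007]
 [ 0.0013  0.004  -0.0022  0.0061  0.0025 -0.0002]
 [-0.0002 -0.0005  0.0004  0.0011 -0.0052 -0.0009]
 [-0.0019  0.0015 -0.0018 -0.0019 -0.006   0.0005]]
0.162 0 0 [0, 0]
0.162 15 0 [0, 0]
0.162 30 0 [0, 0]
0.162 45 -75 [0, 0]
0.162 45 -60 [0, 0]
0.162 45 -45 [0, 0]
0.162 45 0 [0, 0]
0.162 45 45 [13, 10]
0.162 45 60 [14, 12]
0.162 45 75 [12, 9]
0.162 60 -75 [0, 0]
0.162 60 -60 [0, 0]
0.162 60 -45 [0, 0]
0.162 60 0 [11, 7]
0.162 60 45 [11, 11]
0.162 60 60 [16, 12]
0.162 60 75 [16, 12]
0.162 90 -75 [7, 10]
0.162 90 -60 [8, 9]
0.162 90 -45 [8, 8]
0.162 90 0 [12, 10]
0.162 90 45 [15, 11]
0.162 90 60 [16, 13]
0.162 90 75 [15, 12]
-0.1087 0 0 [0, 0]
-0.1087 15 0 [0, 0]
-0.1087 30 0 [0, 0]
-0.1087 45 -75 [6, 6]
-0.1087 45 -60 [5, 10]
-0.1087 45 -45 [0, 0]
-0.1087 45 0 [0, 0]
-0.1087 45 45 [0, 0]
-0.1087 45 60 [0, 0]
-0.1087 45 75 [0, 0]
-0.1087 60 -75 [6, 13]
-0.1087 60 -60 [6, 11]
-0.1087 60 -45 [5, 7]
-0.1087 60 0 [0, 0]
-0.1087 60 45 [0, 0]
-0.1087 60 60 [14, 5]
-0.1087 60 75 [13, 20]
-0.1087 90 -75 [7, 14]
-0.1087 90 -60 [8, 14]
-0.1087 90 -45 [11, 11]
-0.1087 90 0 [12, 10]
-0.1087 90 45 [16, 6]
-0.1087 90 60 [15, 13]
-0.1087 90 75 [15, 13]
```

```bash
cat >> ik.py <<'E'
O=np.array([.5585,.036,0])
def W(x,y,z): return O+x*X+y*Y+z*Z
def track(q,p,R,n=30):
    for _ in range(n):
        f0=fk(q,P);e=np.r_[p-f0[0],.3*(R*f0[1].inv()).as_rotvec()]
        J=np.array([(lambda t:np.r_[t[0]-f0[0],.3*(t[1]*f0[1].inv()).as_rotvec()])(fk(q+1e-5*np.eye(7)[i],P))/1e-5 for i in range(7)]).T
        q=np.clip(q+np.clip(J.T@np.linalg.solve(J@J.T+1e-5*np.eye(6),e),-.1,.1),lo,hi)
    return q,np.linalg.norm(e)
E
python3 - <<'E'
from ik import *
np.set_printoptions(precision=2,suppress=True)
for flip,q0 in((1,D[0][0]),(-1,None)):
  for y in(.123,-.145):
    q=np.array(q0 if q0 else D[0][0]);
    if not q0: q[6]-=np.pi
    for ps,h in((0,.2),(-20,.2),(-45,.2),(-45,.066),(-45,.107),(-20,.107),(0,.107),(20,.107),(45,.107),(45,.087),(60,.087)):
        R=tool(90,ps,flip); q,e=track(q,W(-.064,y,h)-.047*R.apply([0,0,1]),R); print(flip,y,ps,h,q,round(e,4))
E
```

```text
1 0.123 0 0.2 [-0.8   0.31  0.48  1.9  -0.17  0.97  1.3 ] 0.0
1 0.123 -20 0.2 [-0.46  0.27  0.35  1.99 -0.55  0.94  1.76] 0.0
1 0.123 -45 0.2 [-0.07  0.37  0.21  2.1  -0.98  1.13  2.32] 0.0
1 0.123 -45 0.066 [ 0.01  0.57  0.14  2.19 -1.13  0.99  2.61] 0.0
1 0.123 -45 0.107 [-0.01  0.5   0.15  2.17 -1.08  1.02  2.52] 0.0
1 0.123 -20 0.107 [-0.45  0.39  0.36  2.1  -0.7   0.79  1.96] 0.0
1 0.123 0 0.107 [-0.9   0.44  0.63  2.01 -0.34  0.8   1.47] 0.0
1 0.123 20 0.107 [-1.19  0.62  0.82  1.9  -0.13  0.94  1.19] 0.0
1 0.123 45 0.107 [-1.34  0.9   0.89  1.77  0.04  1.15  1.01] 0.0
1 0.123 45 0.087 [-1.33  0.92  0.88  1.77  0.02  1.12  1.01] 0.0
1 0.123 60 0.087 [-1.36  1.09  0.88  1.69  0.11  1.26  0.94] 0.0
1 -0.145 0 0.2 [-0.46  0.3   0.68  1.96 -0.2   0.96  1.87] 0.0
1 -0.145 -20 0.2 [-0.11  0.37  0.58  1.91 -0.54  1.16  2.28] 0.0
1 -0.145 -45 0.2 [ 0.2   0.55  0.47  1.86 -0.79  1.49  2.59] 0.0
1 -0.145 -45 0.066 [ 0.31  0.71  0.33  1.93 -0.85  1.29  2.74] 0.0012
1 -0.145 -45 0.107 [ 0.3   0.65  0.35  1.92 -0.82  1.34  2.69] 0.0
1 -0.145 -20 0.107 [-0.01  0.47  0.47  2.01 -0.62  0.99  2
[... 1094 characters left out ...]
8  1.96 -0.2   0.96 -1.27] 0.0
-1 -0.145 -20 0.2 [-0.11  0.37  0.58  1.91 -0.54  1.16 -0.87] 0.0
-1 -0.145 -45 0.2 [ 0.2   0.55  0.47  1.86 -0.79  1.49 -0.55] 0.0
-1 -0.145 -45 0.066 [ 0.25  0.72  0.41  1.94 -0.88  1.33 -0.37] 0.0
-1 -0.145 -45 0.107 [ 0.24  0.67  0.43  1.92 -0.85  1.37 -0.42] 0.0
-1 -0.145 -20 0.107 [-0.08  0.48  0.56  2.01 -0.66  1.01 -0.71] 0.0
-1 -0.145 0 0.107 [-0.44  0.42  0.7   2.06 -0.36  0.79 -1.12] 0.0
-1 -0.145 20 0.107 [-0.88  0.52  0.96  2.1  -0.08  0.7  -1.52] 0.0
-1 -0.145 45 0.107 [-1.18  0.85  1.13  2.11  0.08  0.71 -1.82] 0.0
-1 -0.145 45 0.087 [-1.16  0.88  1.1   2.12  0.07  0.68 -1.83] 0.0
-1 -0.145 60 0.087 [-1.24  1.1   1.12  2.1   0.12  0.73 -1.97] 0.0
```

```bash
cat > plan.py <<'E'
# usage: plan.py "x y h al ps flip n" ... (station mm/deg, grasp point); prints rows from the measured pose
import sys
from ik import *
from cell import arm
s=arm.observe(); p=np.array(s['position']); R=Ro.from_rotvec(s['ee_rot']); zt=R.apply([0,0,1])
g=p+.047*zt-O; print('now grasp st mm',np.round([g@X*1e3,g@Y*1e3,g[2]*1e3],1),'rows/seg:')
cg=p+.047*zt
for a in sys.argv[1:]:
    x,y,h,al,ps,fl,n=map(float,a.split()); n=int(n); T=tool(al,ps,fl); tg=W(x/1e3,y/1e3,h/1e3)
    rv=(T*R.inv()).as_rotvec(); rows=[];pp=cg-.047*R.apply([0,0,1])
    for i in range(1,n+1):
        Ri=Ro.from_rotvec(rv*i/n)*R; q=cg+(tg-cg)*i/n-.047*Ri.apply([0,0,1]); rows.append(np.r_[np.round(q-pp,4),np.round(np.rad2deg(rv)/n,2)]); pp=q
    print('; '.join('0 '+' '.join('%g'%v for v in r) for r in rows)); R,cg=T,tg
E
python3 plan.py "-64 40 230 90 0 1 5"
```

```text
now grasp st mm [-145.2   20.6  369.2] rows/seg:
0 0.0206 0.0064 -0.0242 -5.2 5.69 1.43; 0 0.0208 0.0068 -0.025 -5.2 5.69 1.43; 0 0.021 0.0071 -0.0258 -5.2 5.69 1.43; 0 0.0211 0.0074 -0.0266 -5.2 5.69 1.43; 0 0.0211 0.0076 -0.0274 -5.2 5.69 1.43
```

send_rows(motion="0 0.0206 0.0064 -0.0242 -5.2 5.69 1.43; 0 0.0208 0.0068 -0.025 -5.2 5.69 1.43; 0 0.021 0.0071 -0.0258 -5.2 5.69 1.43; 0 0.0211 0.0074 -0.0266 -5.2 5.69 1.43; 0 0.0211 0.0076 -0.0274 -5.2 5.69 1.43")

```text
clock: 2.98
position: [0.4955, 0.08, 0.2758]
ee_rot: [-0.035, -3.138, 0.009]
force: [0.0, -0.0, 0.9]
width: 0.999
gripper_force: 0.0
```

send_rows(motion="0 0 0.005 0 0 0 -10.6; 0 0 0.005 0 0 0 -10.6; 0 0 0.005 0 0 0 -10.6; 0 0 0.005 0 0 0 -10.6; 0 0 0.005 0 0 0 -10.6")

```text
clock: 3.6
position: [0.4944, 0.105, 0.2765]
ee_rot: [-1.442, -2.791, 0.008]
force: [-0.4, -0.4, 0.2]
width: 1.001
gripper_force: 0.0
```

send_rows(motion="0.3 0 0.005 0 0 0 -10.6; 0.3 0 0.005 0 0 0 -10.6; 0.3 0 0.005 0 0 0 -10.6; 0.3 0 0.005 0 0 0 -10.6; 0.3 0 0.005 0 0 0 -10.6")

```text
clock: 4.22
position: [0.4942, 0.1302, 0.2766]
ee_rot: [-2.535, -1.855, 0.008]
force: [-0.2, -0.8, 0.3]
width: 0.698
gripper_force: 0.0
```

send_rows(motion="0.5 0 0.005 0 0 0 -10.6; 0.5 0 0.005 0 0 0 -10.6; 0.5 0 0.005 0 0 0 -10.6; 0.5 0 0.005 0 0 0 -10.6; 0.5 0 0 0 0 0 -10.6")

```text
clock: 4.85
position: [0.4941, 0.1508, 0.2766]
ee_rot: [-3.096, -0.531, 0.007]
force: [0.3, 0.0, -0.7]
width: 0.503
gripper_force: 0.0
```

```bash
python3 obs.py; python3 kin.py; python3 plan.py "-64 83 190 90 -22 -1 4" "-64 93 106 90 -45 -1 4"; python3 - <<'E'
from h import *
a=arm.observe(); m,im,d=grab('wrist','w1.png'); print(m['fx'],m['cx'],m['cy'])
grab('scene','s1.png')
E
```

```text
4.85 q [-1.244  0.486  1.221  1.911 -0.511  1.112 -1.051] p [0.494 0.151 0.277] z [-0.004 -0.001 -1.   ] y [ 0.333 -0.943 -0.001] F [ 0.283  0.012 -0.683] w 0.5033513901186506 0.0
[-0.019 -0.026 -0.069  0.014 -0.005  0.011  1.488  0.217  0.538  0.423
  0.299 -0.012  0.037 -0.074  0.027] 0.009261225862778612
now grasp st mm [-68.1 112.7 229.6] rows/seg:
0 0.0012 -0.012 -0.0101 5.46 0.79 -5.26; 0 0.0008 -0.012 -0.0106 5.46 0.79 -5.26; 0 0.0004 -0.0119 -0.011 5.46 0.79 -5.26; 0 -0 -0.0117 -0.0114 5.46 0.79 -5.26
0 -0.0001 -0.0018 -0.023 5.75 -0.18 0; 0 -0 -0.0016 -0.0234 5.75 -0.18 0; 0 -0 -0.0013 -0.0238 5.75 -0.18 0; 0 -0 -0.001 -0.0242 5.75 -0.18 0
297.3186396354542 253.9214969793217 190.55178055430605
```

View pics/w1.png

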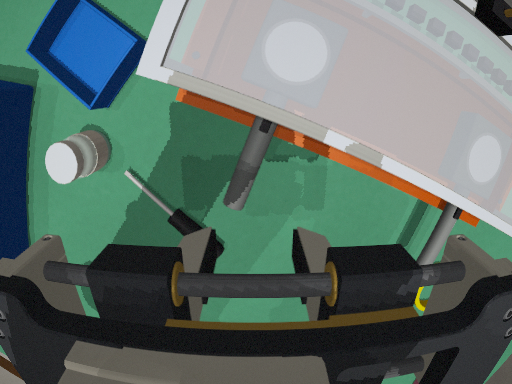

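```bash
python3 - <<'E'
from ik import *
from h import *
m=arm.camera_model('wrist');o,d=ray(m,m['cx'],m['cy'],True); s=arm.observe(); R=Ro.from_rotvec(s['ee_rot'])
print('cam in tool',R.inv().apply(o-np.array(s['position'])),'axis',R.inv().apply(d))
st=lambda p:np.round([(p-O)@X*1e3,(p-O)@Y*1e3],1)
for n,u,v,z in(('lensA',295,51,.081),('endA',237,203,.063),('sw',265,126,.075),('FL',140,75,.177)): print(n,st(onz(m,u,v,z,True)))
E
```

```text
cam in tool [ 0.08443397 -0.00046688 -0.09207575] axis [-3.13519047e-01  7.47484909e-04  9.49581618e-01]
lensA [ 65.3 123.2]
endA [-104.3  118.2]
sw [-14. 122.]
FL [ -1.3 219.4]
```

send_rows(motion="0.5 0.0012 -0.012 -0.0101 5.46 0.79 -5.26; 0.5 0.0008 -0.012 -0.0106 5.46 0.79 -5.26; 0.5 0.0004 -0.0119 -0.011 5.46 0.79 -5.26; 0.5 0 -0.0117 -0.0114 5.46 0.79 -5.26; 0.5 0 0 0 0 0 0")

```text
clock: 5.58
position: [0.4964, 0.0992, 0.2329]
ee_rot: [-2.757, 0.043, -0.01]
force: [-0.3, 0.2, 0.3]
width: 0.504
gripper_force: 0.0
```

```bash
python3 obs.py;python3 plan.py "-64 83 115 90 -45 -1 5"
```

```text
5.58 q [-0.837  0.474  1.057  2.045 -0.901  1.13  -0.899] p [0.496 0.099 0.233] z [ 0.013  0.375 -0.927] y [-0.029 -0.927 -0.375] F [-0.258  0.197  0.255] w 0.5041688677862562 0.0
now grasp st mm [-64.   78.9 189.4] rows/seg:
0 -0.0001 -0.0026 -0.0164 4.6 -0.13 0; 0 -0.0001 -0.0025 -0.0167 4.6 -0.13 0; 0 -0.0001 -0.0023 -0.017 4.6 -0.13 0; 0 -0.0001 -0.0021 -0.0172 4.6 -0.13 0; 0 -0.0001 -0.0019 -0.0174 4.6 -0.13 0
```

```bash
python3 plan.py "-64 85 225 90 0 -1 3"
```

```text
now grasp st mm [-64.   78.9 189.4] rows/seg:
0 0.0003 0.0077 0.0138 -7.33 0.26 -0.01; 0 0.0003 0.0079 0.013 -7.33 0.26 -0.01; 0 0.0003 0.008 0.0123 -7.33 0.26 -0.01
```

send_rows(motion="0.5 0.0003 0.0077 0.0138 -7.33 0.26 0; 0.5 0.0003 0.0079 0.013 -7.33 0.26 0; 0.5 0.0003 0.008 0.0123 -7.33 0.26 0; 0.5 0 0 0 0 0 10.6; 0.5 0 0 0 0 0 10.6")

```text
clock: 6.2
position: [0.4978, 0.1275, 0.2731]
ee_rot: [3.09, 0.554, 0.002]
force: [0.6, -0.5, -0.3]
width: 0.495
gripper_force: 0.0
```

send_rows(motion="0.5 0 0 0 0 0 10.6; 0.5 0 0 0 0 0 10.6; 0.5 0 0 0 0 0 10.6; 0.5 0 0 0 0 0 10.6; 0.5 0 0 0 0 0 10.6")

```text
clock: 6.82
position: [0.498, 0.1265, 0.2732]
ee_rot: [2.521, 1.872, 0.001]
force: [0.6, 0.6, 0.3]
width: 0.501
gripper_force: 0.0
```

send_rows(motion="0.5 0 0 0 0 0 10.6; 0.5 0 0 0 0 0 10.6; 0.5 0 0 0 0 0 10.6; 0.5 0 0 0 0 0 10.6; 0.5 0 0 0 0 0 10.6")

```text
clock: 7.45
position: [0.4981, 0.1264, 0.2732]
ee_rot: [1.421, 2.8, -0.002]
force: [0.6, -0.9, -0.9]
width: 0.501
gripper_force: 0.0
```

send_rows(motion="0.5 0 0 0 0 0 10.6; 0.5 0 0 0 0 0 10.6; 0.5 0 0 0 0 0 10.6; 0.5 0 0 0 0 0 10.6; 0.5 0 0 0 0 0 10.6")

```text
clock: 8.07
position: [0.4982, 0.1264, 0.2732]
ee_rot: [0.023, 3.14, -0.003]
force: [0.7, -0.3, -0.5]
width: 0.501
gripper_force: 0.0
```

```bash
python3 obs.py; python3 plan.py "-66 90 180 90 -20 1 4" "-66 97 107 90 -35 1 4" "-66 121 66 90 -35 1 3"
```

```text
8.07 q [-0.704  0.28   0.442  1.894 -0.138  0.997  1.355] p [0.498 0.126 0.273] z [ 0.001 -0.002 -1.   ] y [ 0.014  1.    -0.002] F [ 0.718 -0.331 -0.494] w 0.500955345572377 0.0
now grasp st mm [-63.1  88.3 226.2] rows/seg:
0 -0.0008 -0.0037 -0.0117 5.03 -0.1 -0.24; 0 -0.0008 -0.0036 -0.0121 5.03 -0.1 -0.24; 0 -0.0008 -0.0036 -0.0124 5.03 -0.1 -0.24; 0 -0.0009 -0.0035 -0.0128 5.03 -0.1 -0.24
0 -0 -0.0011 -0.0194 3.75 -0.12 -0; 0 -0 -0.001 -0.0196 3.75 -0.12 -0; 0 -0 -0.0009 -0.0198 3.75 -0.12 -0; 0 -0 -0.0008 -0.0199 3.75 -0.12 -0
0 0.0003 0.008 -0.0137 0 0 0; 0 0.0003 0.008 -0.0137 0 0 0; 0 0.0003 0.008 -0.0137 0 0 0
```

send_rows(motion="0.5 -0.0008 -0.0037 -0.0117 5.03 -0.1 -0.24; 0.5 -0.0008 -0.0036 -0.0121 5.03 -0.1 -0.24; 0.5 -0.0008 -0.0036 -0.0124 5.03 -0.1 -0.24; 0.5 -0.0009 -0.0035 -0.0128 5.03 -0.1 -0.24; 0.5 0 -0.002 -0.0194 3.75 -0.12 0")

```text
clock: 8.7
position: [0.4952, 0.1094, 0.2045]
ee_rot: [0.057, 3.069, 0.65]
force: [-0.2, 0.2, -0.0]
width: 0.5
gripper_force: 0.0
```

send_rows(motion="0.5 0 -0.002 -0.0196 3.75 -0.12 0; 0.5 0 -0.002 -0.0198 3.75 -0.12 0; 0.5 0 -0.002 -0.0199 3.75 -0.12 0; 0.5 0 0 0 0 0 0")

```text
clock: 9.2
position: [0.4941, 0.1024, 0.1434]
ee_rot: [0.062, 2.994, 0.946]
force: [-1.0, -0.4, 0.1]
width: 0.498
gripper_force: 0.0
```

```bash
python3 obs.py; python3 plan.py  "-66 121 64 90 -35 1 4"; python3 - <<'E'
from h import *
grab('wrist','w2.png')
E
```

```text
9.2 q [-0.085  0.512  0.167  2.1   -0.998  0.863  2.39 ] p [0.494 0.102 0.143] z [ 0.013  0.574 -0.819] y [0.037 0.818 0.574] F [-1.002 -0.356  0.07 ] w 0.4979309890945485 0.0
now grasp st mm [-66.7  91.3 104.9] rows/seg:
0 0.0004 0.0074 -0.0102 -0.02 -0.16 0.1; 0 0.0004 0.0074 -0.0102 -0.02 -0.16 0.1; 0 0.0004 0.0074 -0.0102 -0.02 -0.16 0.1; 0 0.0004 0.0074 -0.0102 -0.02 -0.16 0.1
```

View pics/w2.png

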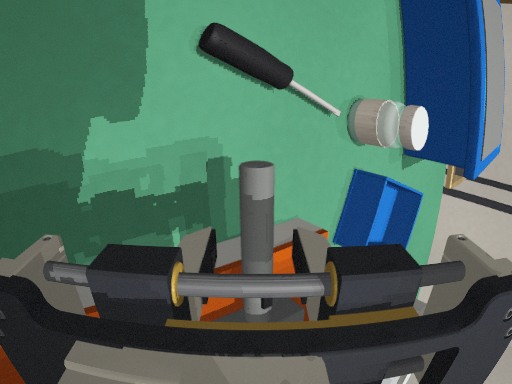

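The handle (258,160–300) sits centred between the fingers at (207) and (310). Closing in on it, then gripping and lifting slightly.

send_rows(motion="0.5 0.0004 0.0074 -0.0102 0 0 0; 0.5 0.0004 0.0074 -0.0102 0 0 0; 0.5 0.0004 0.0074 -0.0102 0 0 0; 0.5 0.0004 0.0074 -0.0102 0 0 0; 0.8 0 0 0 0 0 0", force=60)

```text
clock: 9.88
position: [0.4952, 0.1325, 0.103]
ee_rot: [0.067, 2.993, 0.947]
force: [-0.7, -0.8, -0.2]
width: 0.431
gripper_force: 0.0
```

send_rows(motion="1 0 0 0 0 0 0; 1 0 0 0 0 0 0; 1 0 0 0 0 0 0")

```text
clock: 10.25
position: [0.4961, 0.1316, 0.1042]
ee_rot: [0.068, 2.99, 0.947]
force: [1.2, 0.5, 1.3]
width: 0.245
gripper_force: 59.9
```

```bash
python3 obs.py; python3 plan.py "-66 119 110 90 -35 1 3" "-66 119 110 90 55 1 10" "-66 119 88 90 55 1 2"
```

```text
10.25 q [-0.102  0.58   0.112  2.122 -1.104  0.773  2.463] p [0.496 0.132 0.104] z [ 0.017  0.575 -0.818] y [0.04  0.817 0.575] F [1.222 0.509 1.264] w 0.24477203827395644 59.94627356529236
now grasp st mm [-65.4 120.6  65.7] rows/seg:
0 -0.0002 -0.0005 0.0148 -0.05 -0.17 0.21; 0 -0.0002 -0.0005 0.0148 -0.05 -0.17 0.21; 0 -0.0002 -0.0005 0.0148 -0.05 -0.17 0.21
0 0.0002 0.0064 0.0037 -9 0.28 -0; 0 0.0002 0.0069 0.0027 -9 0.28 -0; 0 0.0002 0.0072 0.0016 -9 0.28 -0; 0 0.0002 0.0074 0.0005 -9 0.28 -0; 0 0.0002 0.0073 -0.0007 -9 0.28 -0; 0 0.0002 0.0071 -0.0018 -9 0.28 -0; 0 0.0002 0.0068 -0.0029 -9 0.28 -0; 0 0.0002 0.0062 -0.004 -9 0.28 -0; 0 0.0002 0.0055 -0.0049 -9 0.28 -0; 0 0.0001 0.0047 -0.0057 -9 0.28 -0
0 0 0 -0.011 0 0 0; 0 0 0 -0.011 0 0 0
```

send_rows(motion="1 0 0 0.0148 0 0 0; 1 0 0 0.0148 0 0 0; 1 0 0 0.0148 0 0 0; 1 0 0 0 0 0 0")

```text
clock: 10.75
position: [0.4962, 0.1315, 0.1489]
ee_rot: [0.067, 2.989, 0.946]
force: [0.1, 0.6, -2.3]
width: 0.248
gripper_force: 59.9
```

```bash
python3 obs.py; python3 - <<'E'
from h import *
_,i,_=grab('scene'); _,t,_=grab('top'); 
a=cv2.resize(i[120:320,220:420],(400,400),interpolation=cv2.INTER_CUBIC);b=cv2.resize(t[90:210,170:330],(400,300),interpolation=cv2.INTER_CUBIC)
b=cv2.copyMakeBorder(b,0,100,0,0,cv2.BORDER_CONSTANT); cv2.imwrite('pics/c3.png',np.hstack([a,b]))
E
```

```text
10.75 q [-0.133  0.498  0.151  2.102 -1.022  0.834  2.349] p [0.496 0.131 0.149] z [ 0.018  0.575 -0.818] y [0.039 0.817 0.575] F [ 0.077  0.552 -2.324] w 0.24798752094739304 59.905516505241394
```

View pics/c3.png

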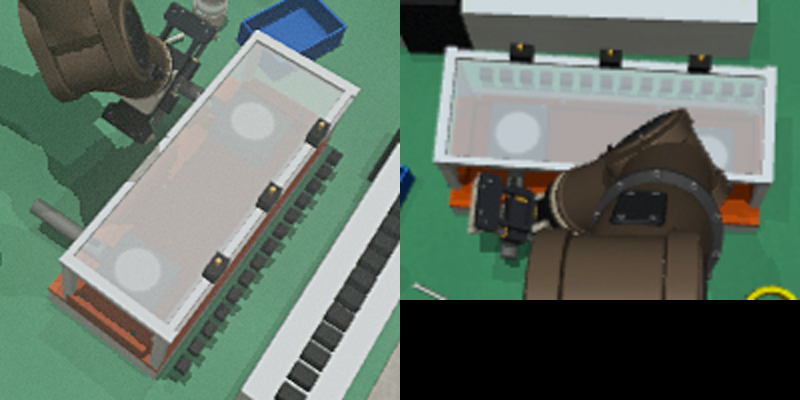

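```bash
python3 -c "
from m import *
print(tri((346.3,179.8),(216.6,142.6)))"
```

```text
(array([0.63034462, 0.1586013 , 0.12231467]), np.float64(0.001848349067104501))
```

The lamp is held, with the lens 41 mm higher (z 0.122) and little sag. Rolling it a quarter turn.

send_rows(motion="1 0.0002 0.0064 0.0037 -9 0.28 0; 1 0.0002 0.0069 0.0027 -9 0.28 0; 1 0.0002 0.0072 0.0016 -9 0.28 0; 1 0.0002 0.0074 0.0005 -9 0.28 0; 1 0.0002 0.0073 -0.0007 -9 0.28 0")

```text
clock: 11.48
position: [0.4966, 0.1673, 0.1561]
ee_rot: [-0.071, -3.126, 0.279]
force: [-0.3, 1.2, -3.9]
width: 0.25
gripper_force: 59.9
```

send_rows(motion="1 0.0002 0.0071 -0.0018 -9 0.28 0; 1 0.0002 0.0068 -0.0029 -9 0.28 0; 1 0.0002 0.0062 -0.004 -9 0.28 0; 1 0.0002 0.0055 -0.0049 -9 0.28 0; 1 0.0001 0.0047 -0.0057 -9 0.28 0")

```text
clock: 12.1
position: [0.4974, 0.1984, 0.1355]
ee_rot: [-0.061, -2.776, 1.451]
force: [0.0, -0.5, -2.3]
width: 0.247
gripper_force: 60.0
```

```bash
python3 obs.py; python3 plan.py "-66 119 88 90 55 1 2"; python3 - <<'E'
from h import *
_,i,_=grab('scene'); _,t,_=grab('top'); 
a=cv2.resize(i[120:320,220:420],(400,400),interpolation=cv2.INTER_CUBIC);b=cv2.resize(t[90:210,170:330],(400,300),interpolation=cv2.INTER_CUBIC)
b=cv2.copyMakeBorder(b,0,100,0,0,cv2.BORDER_CONSTANT); cv2.imwrite('pics/c4.png',np.hstack([a,b]))
E
```

```text
12.1 q [-1.276  0.994  0.802  1.698  0.121  1.258  0.911] p [0.497 0.198 0.136] z [-0.026 -0.821 -0.571] y [ 0.03   0.57  -0.821] F [ 0.037 -0.45  -2.293] w 0.24688923695718487 59.96893107891083
now grasp st mm [-66.1 121.8 108.7] rows/seg:
0 0 -0.0014 -0.0103 0.1 0.28 0.21; 0 0 -0.0014 -0.0103 0.1 0.28 0.21
```

View pics/c4.png

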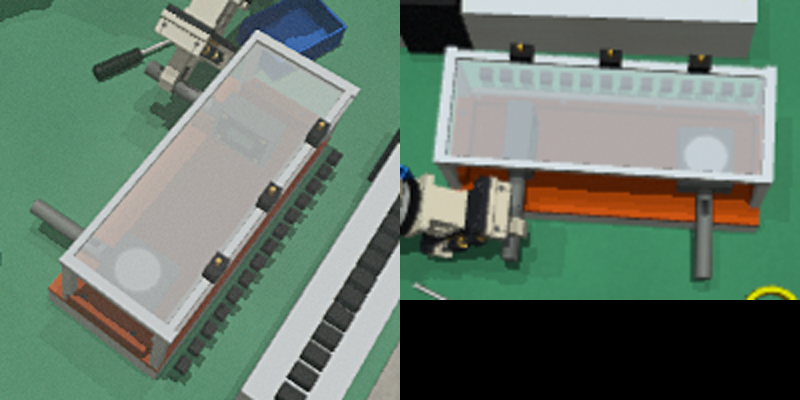

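The lamp stands on its edge (top crop, x 520). Lowering onto the bed.

send_rows(motion="1 0 -0.0005 -0.0075 0 0 0; 1 0 -0.0005 -0.0075 0 0 0; 1 0 0 -0.005 0 0 0; 1 0 0 0 0 0 0")

```text
clock: 12.7
position: [0.4978, 0.1958, 0.117]
ee_rot: [-0.066, -2.78, 1.442]
force: [0.1, 0.2, -1.8]
width: 0.245
gripper_force: 60.0
```

```bash
python3 obs.py; python3 plan.py
```

```text
12.7 q [-1.266  1.016  0.789  1.705  0.108  1.229  0.901] p [0.498 0.196 0.117] z [-0.028 -0.817 -0.576] y [ 0.033  0.575 -0.818] F [ 0.094  0.162 -1.757] w 0.244604015311302 59.980568289756775
now grasp st mm [-65.8 119.4  89.9] rows/seg:
```

send_rows(motion="1 0 0 -0.003 0 0 0; 1 0 0 0 0 0 0")

```text
clock: 12.95
position: [0.4979, 0.1959, 0.114]
ee_rot: [-0.065, -2.779, 1.445]
force: [-0.6, -0.8, 0.6]
width: 0.247
gripper_force: 59.9
```

send_rows(motion="1 0 0 -0.002 0 0 0; 1 0 0 0 0 0 0")

```text
clock: 13.2
position: [0.4976, 0.1955, 0.1123]
ee_rot: [-0.066, -2.778, 1.447]
force: [-2.7, 0.1, 4.7]
width: 0.249
gripper_force: 60.0
```

Contact made. Releasing slowly, then backing off along the tool axis.

send_rows(motion="0.7 0 0 0 0 0 0; 0.6 0 0 0 0 0 0; 0.5 0 0 0 0 0 0; 0.5 0 0 0 0 0 0")

```text
clock: 13.7
position: [0.4978, 0.1964, 0.1116]
ee_rot: [-0.064, -2.779, 1.445]
force: [0.0, -0.2, 0.3]
width: 0.493
gripper_force: 0.0
```

send_rows(motion="0.5 0 0.0205 0.0145 0 0 0; 0.5 0 0.0205 0.0145 0 0 0; 0.5 0 0.0205 0.0145 0 0 0; 0.5 0 0 0 0 0 0")

```text
clock: 14.2
position: [0.4982, 0.2593, 0.1555]
ee_rot: [-0.062, -2.782, 1.443]
force: [0.4, 0.4, -0.2]
width: 0.5
gripper_force: 0.0
```

```bash
python3 obs.py; python3 plan.py "-66 150 200 90 0 1 6" "-66 65 150 90 -35 1 5"; python3 - <<'E'
from h import *
_,i,_=grab('scene'); _,t,_=grab('top'); 
a=cv2.resize(i[120:320,220:420],(400,400),interpolation=cv2.INTER_CUBIC);b=cv2.resize(t[90:210,170:330],(400,300),interpolation=cv2.INTER_CUBIC)
b=cv2.copyMakeBorder(b,0,100,0,0,cv2.BORDER_CONSTANT); cv2.imwrite('pics/c5.png',np.hstack([a,b]))
E
```

```text
14.2 q [-1.304  1.     0.795  1.573  0.097  1.392  0.904] p [0.498 0.259 0.155] z [-0.024 -0.817 -0.576] y [ 0.032  0.576 -0.817] F [ 0.386  0.382 -0.241] w 0.5001552082576659 0.0
now grasp st mm [-67.2 182.9 128.4] rows/seg:
0 -0.0002 -0.0103 0.0177 9.13 -0.21 0.11; 0 -0.0002 -0.0111 0.0169 9.13 -0.21 0.11; 0 -0.0002 -0.0118 0.0159 9.13 -0.21 0.11; 0 -0.0002 -0.0124 0.0148 9.13 -0.21 0.11; 0 -0.0002 -0.0128 0.0137 9.13 -0.21 0.11; 0 -0.0001 -0.0129 0.0125 9.13 -0.21 0.11
0 -0.0007 -0.0227 -0.0104 7 -0.22 0; 0 -0.0007 -0.0226 -0.011 7 -0.22 0; 0 -0.0007 -0.0225 -0.0117 7 -0.22 0; 0 -0.0007 -0.0222 -0.0124 7 -0.22 0; 0 -0.0007 -0.0219 -0.013 7 -0.22 0
```

View pics/c5.png

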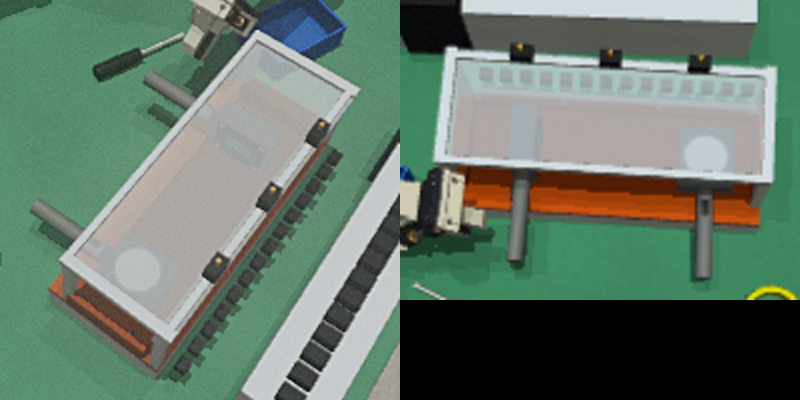

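```bash
python3 - <<'E'
from ik import *
from h import *
B=arm.camera_model('top')
for u,v in((216.4,193),(218.6,161)):
    p=onz(B,u,v,.09); print((p-O)@X,(p-O)@Y)
E
python3 plan.py "-66 150 200 90 0 1 6" "-66 85 175 90 -25 1 4" "-66 90 128 90 -35 1 3" "-66 119 87 90 -35 1 4"
```

```text
-0.10506896833445327 0.11250837296577129
0.011058290552536133 0.1154162234295546
now grasp st mm [-67.9 180.5 127.8] rows/seg:
0 -0.0001 -0.0099 0.0178 9.16 -0.23 0.13; 0 -0.0001 -0.0107 0.017 9.16 -0.23 0.13; 0 -0.0001 -0.0114 0.016 9.16 -0.23 0.13; 0 -0.0001 -0.012 0.015 9.16 -0.23 0.13; 0 -0.0001 -0.0124 0.0138 9.16 -0.23 0.13; 0 -0 -0.0126 0.0126 9.16 -0.23 0.13
0 -0.0007 -0.0214 -0.0065 6.25 -0.2 -0; 0 -0.0007 -0.0213 -0.0071 6.25 -0.2 -0; 0 -0.0007 -0.0212 -0.0076 6.25 -0.2 -0; 0 -0.0007 -0.021 -0.0082 6.25 -0.2 -0
0 -0 -0.0008 -0.0169 3.33 -0.1 0; 0 -0 -0.0007 -0.017 3.33 -0.1 0; 0 -0 -0.0006 -0.0172 3.33 -0.1 0
0 0.0002 0.0072 -0.0103 0 0 0; 0 0.0002 0.0072 -0.0103 0 0 0; 0 0.0002 0.0072 -0.0102 0 0 0; 0 0.0002 0.0072 -0.0103 0 0 0
```

send_rows(motion="0.5 0 -0.0099 0.0178 9.16 -0.23 0.13; 0.5 0 -0.0107 0.017 9.16 -0.23 0.13; 0.5 0 -0.0114 0.016 9.16 -0.23 0.13; 0.5 0 -0.012 0.015 9.16 -0.23 0.13; 0.5 0 -0.0124 0.0138 9.16 -0.23 0.13")

```text
clock: 14.92
position: [0.4973, 0.1997, 0.235]
ee_rot: [-0.055, -3.13, 0.243]
force: [0.5, -0.5, -0.7]
width: 0.501
gripper_force: 0.0
```

send_rows(motion="0.5 0 -0.0126 0.0126 9.16 -0.23 0.13; 0.5 -0.0007 -0.0214 -0.0065 6.25 -0.2 0; 0.5 -0.0007 -0.0213 -0.0071 6.25 -0.2 0; 0.5 -0.0007 -0.0212 -0.0076 6.25 -0.2 0; 0.5 -0.0007 -0.021 -0.0082 6.25 -0.2 0")

```text
clock: 15.55
position: [0.4941, 0.1021, 0.2173]
ee_rot: [0.052, 3.058, 0.684]
force: [0.5, -0.6, -0.7]
width: 0.497
gripper_force: 0.0
```

send_rows(motion="0.5 0 -0.0015 -0.0169 3.33 -0.1 0; 0.5 0 -0.0014 -0.017 3.33 -0.1 0; 0.5 0 -0.0013 -0.0172 3.33 -0.1 0; 0.5 0 0 0 0 0 0")

```text
clock: 16.05
position: [0.4934, 0.0977, 0.1648]
ee_rot: [0.056, 2.991, 0.942]
force: [-0.8, 0.5, 0.5]
width: 0.504
gripper_force: 0.0
```

```bash
python3 obs.py; python3 plan.py "-66 117 87 90 -35 1 4"; python3 - <<'E'
from h import *
m,i,_=grab('wrist','w6.png'); g=cv2.cvtColor(i,cv2.COLOR_BGR2HSV)
for v in (170,190,210,225):  # grey (low sat) spans between the fingers
    r=np.nonzero(g[v,200:330,1]<60)[0]+200; print(v,r.min() if len(r) else None,r.max() if len(r) else None,len(r))
E
```

```text
16.05 q [-0.231  0.489  0.374  2.101 -1.028  0.965  2.421] p [0.493 0.098 0.165] z [ 0.016  0.573 -0.82 ] y [0.032 0.819 0.573] F [-0.805  0.523  0.507] w 0.5042305743514193 0.0
now grasp st mm [-67.1  86.5 126.3] rows/seg:
0 0.0005 0.0076 -0.0098 0.01 -0.08 0.06; 0 0.0005 0.0076 -0.0098 0.01 -0.08 0.06; 0 0.0005 0.0076 -0.0098 0.01 -0.08 0.06; 0 0.0005 0.0076 -0.0098 0.01 -0.08 0.06
170 238 272 35
190 238 272 35
210 239 271 33
225 239 298 60
```

send_rows(motion="0.5 0.0005 0.0075 -0.0098 0 0 0; 0.5 0.0005 0.0075 -0.0098 0 0 0; 0.5 0.0005 0.0075 -0.0098 0 0 0; 0.5 0.0005 0.0075 -0.0098 0 0 0; 0.8 0 0 0 0 0 0")

```text
clock: 16.73
position: [0.4964, 0.1305, 0.1269]
ee_rot: [0.046, 2.988, 0.944]
force: [0.3, -0.4, -0.3]
width: 0.433
gripper_force: 0.0
```

send_rows(motion="1 0 0 0 0 0 0; 1 0 0 0 0 0 0; 1 0 0 0 0 0 0")

```text
clock: 17.1
position: [0.4972, 0.1292, 0.1279]
ee_rot: [0.048, 2.986, 0.942]
force: [0.3, -0.7, -0.0]
width: 0.25
gripper_force: 59.9
```

send_rows(motion="1 0 0 0.012 0 0 0; 1 0 0 0.012 0 0 0; 1 0 0 0 0 0 0")

```text
clock: 17.48
position: [0.4975, 0.1296, 0.1531]
ee_rot: [0.046, 2.984, 0.943]
force: [-0.2, 0.2, -2.6]
width: 0.249
gripper_force: 59.9
```

```bash
python3 obs.py; python3 plan.py "-66 120 108 90 55 1 10" "-66 120 69 90 55 1 4"
```

```text
17.48 q [-0.272  0.507  0.344  2.109 -1.083  0.916  2.424] p [0.498 0.13  0.153] z [ 0.02   0.574 -0.818] y [0.024 0.818 0.575] F [-0.21   0.216 -2.58 ] w 0.24856725976377628 59.89789366722107
now grasp st mm [-63.8 118.7 114.6] rows/seg:
0 -0 0.0065 0.0031 -9 0.29 -0.01; 0 0 0.007 0.0021 -9 0.29 -0.01; 0 0 0.0073 0.0009 -9 0.29 -0.01; 0 0 0.0075 -0.0002 -9 0.29 -0.01; 0 0 0.0075 -0.0014 -9 0.29 -0.01; 0 0 0.0073 -0.0025 -9 0.29 -0.01; 0 0 0.0069 -0.0036 -9 0.29 -0.01; 0 -0 0.0064 -0.0046 -9 0.29 -0.01; 0 -0 0.0057 -0.0056 -9 0.29 -0.01; 0 -0.0001 0.0048 -0.0064 -9 0.29 -0.01
0 0 0 -0.0097 0 0 0; 0 0 0 -0.0098 0 0 0; 0 0 0 -0.0098 0 0 0; 0 0 0 -0.0097 0 0 0
```

send_rows(motion="1 0 0.0065 0.0031 -9 0.29 0; 1 0 0.007 0.0021 -9 0.29 0; 1 0 0.0073 0.0009 -9 0.29 0; 1 0 0.0075 -0.0002 -9 0.29 0; 1 0 0.0075 -0.0014 -9 0.29 0")

```text
clock: 18.1
position: [0.4969, 0.1661, 0.1571]
ee_rot: [-0.049, -3.127, 0.279]
force: [0.0, -0.8, -3.3]
width: 0.243
gripper_force: 59.9
```

send_rows(motion="1 0 0.0073 -0.0025 -9 0.29 0; 1 0 0.0069 -0.0036 -9 0.29 0; 1 0 0.0064 -0.0046 -9 0.29 0; 1 0 0.0057 -0.0056 -9 0.29 0; 1 0 0.0048 -0.0064 -9 0.29 0")

```text
clock: 18.73
position: [0.4969, 0.1981, 0.133]
ee_rot: [-0.041, -2.771, 1.448]
force: [0.6, -0.4, -2.3]
width: 0.249
gripper_force: 59.8
```

send_rows(motion="1 0 0 -0.01 0 0 0; 1 0 0 -0.01 0 0 0; 1 0 0 -0.01 0 0 0; 1 0 0 -0.004 0 0 0; 1 0 0 0 0 0 0")

```text
clock: 19.35
position: [0.497, 0.1962, 0.0998]
ee_rot: [-0.046, -2.773, 1.441]
force: [-0.1, -0.7, -2.1]
width: 0.248
gripper_force: 59.8
```

```bash
python3 obs.py; python3 plan.py
```

```text
19.35 q [-1.329  1.112  0.922  1.711 -0.028  1.197  1.036] p [0.497 0.196 0.1  ] z [-0.028 -0.818 -0.575] y [ 0.019  0.574 -0.818] F [-0.098 -0.671 -2.051] w 0.24828513245975528 59.8486590385437
now grasp st mm [-66.6 119.7  72.8] rows/seg:
```

send_rows(motion="1 0 0 -0.004 0 0 0; 1 0 0 -0.002 0 0 0; 1 0 0 0 0 0 0")

```text
clock: 19.73
position: [0.4969, 0.1965, 0.0934]
ee_rot: [-0.044, -2.772, 1.443]
force: [-0.0, 0.4, -1.4]
width: 0.246
gripper_force: 59.8
```

send_rows(motion="1 0 0 -0.002 0 0 0; 1 0 0 0 0 0 0")

```text
clock: 19.98
position: [0.497, 0.1964, 0.0916]
ee_rot: [-0.044, -2.772, 1.444]
force: [-1.1, -0.3, -0.8]
width: 0.247
gripper_force: 59.8
```

send_rows(motion="0.8 0 0 -0.001 0 0 0; 0.7 0 0 0 0 0 0; 0.55 0 0 0 0 0 0; 0.5 0 0 0 0 0 0; 0.5 0 0 0 0 0 0")

```text
clock: 20.6
position: [0.497, 0.1966, 0.0905]
ee_rot: [-0.044, -2.773, 1.443]
force: [0.7, 1.0, -0.1]
width: 0.496
gripper_force: 0.0
```

send_rows(motion="0.5 0 0.0205 0.0145 0 0 0; 0.5 0 0.0205 0.0145 0 0 0; 0.5 0 0.0205 0.0145 0 0 0; 0.5 0 0 0 0 0 0")

```text
clock: 21.1
position: [0.4975, 0.2596, 0.1344]
ee_rot: [-0.042, -2.776, 1.441]
force: [0.2, -0.3, -0.3]
width: 0.499
gripper_force: 0.0
```

```bash
python3 obs.py; python3 plan.py "-66 119 150 90 0 1 6" "-66 119 68 90 0 1 4"; python3 - <<'E'
from h import *
_,i,_=grab('scene'); _,t,_=grab('top'); 
a=cv2.resize(i[120:320,220:420],(400,400),interpolation=cv2.INTER_CUBIC);b=cv2.resize(t[90:210,170:330],(400,300),interpolation=cv2.INTER_CUBIC)
b=cv2.copyMakeBorder(b,0,100,0,0,cv2.BORDER_CONSTANT); cv2.imwrite('pics/c7.png',np.hstack([a,b]))
E
```

```text
21.1 q [-1.364  1.096  0.932  1.583 -0.03   1.356  1.027] p [0.497 0.26  0.134] z [-0.024 -0.818 -0.575] y [ 0.017  0.575 -0.818] F [ 0.179 -0.28  -0.274] w 0.4986088857183514 0.0
now grasp st mm [-68.  183.1 107.3] rows/seg:
0 -0.0001 -0.0155 0.0129 9.14 -0.28 -0.01; 0 -0.0002 -0.0163 0.012 9.14 -0.28 -0.01; 0 -0.0002 -0.017 0.0111 9.14 -0.28 -0.01; 0 -0.0002 -0.0176 0.01 9.14 -0.28 -0.01; 0 -0.0002 -0.018 0.0089 9.14 -0.28 -0.01; 0 -0.0002 -0.0182 0.0077 9.14 -0.28 -0.01
0 0 0 -0.0205 0 0 0; 0 0 0 -0.0205 0 0 0; 0 0 0 -0.0205 0 0 0; 0 0 0 -0.0205 0 0 0
```

View pics/c7.png

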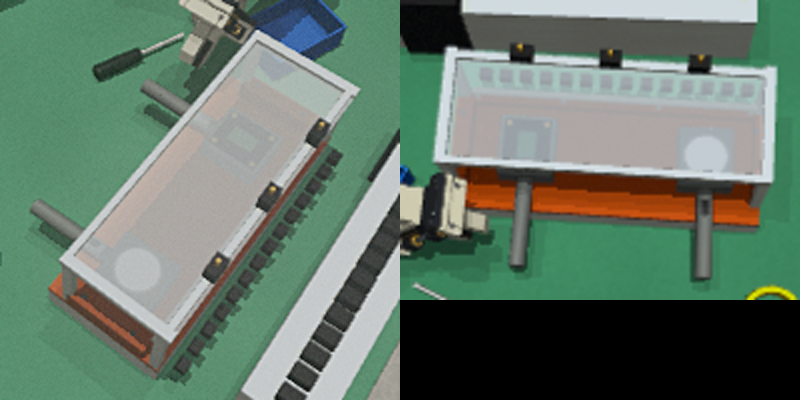

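```bash
python3 - <<'E'
from ik import *
from h import *
B=arm.camera_model('top')
for n,u,v,z in(('A head',528,138,.081),('A end',518.5,260,.067),('A root',525,183,.075),('B lens',706,153.5,.081),('B end',703.5,273,.067)):
    p=onz(B,170+(u-400)/2.5-.3,90+v/2.5-.3,z); print(n,np.round([(p-O)@X,(p-O)@Y],4))
E
python3 plan.py "-64 114 150 90 0 1 6" "-64 114 66 90 0 1 4"
```

```text
A head [0.0747 0.1139]
A end [-0.1023  0.1128]
A root [0.009  0.1129]
B lens [ 0.0685 -0.1425]
B end [-0.1036 -0.1485]
now grasp st mm [-68.7 180.8 106.7] rows/seg:
0 0.0003 -0.0159 0.013 9.16 -0.3 0.01; 0 0.0002 -0.0168 0.0122 9.16 -0.3 0.01; 0 0.0002 -0.0175 0.0112 9.16 -0.3 0.01; 0 0.0002 -0.0181 0.0101 9.16 -0.3 0.01; 0 0.0002 -0.0184 0.009 9.16 -0.3 0.01; 0 0.0002 -0.0186 0.0078 9.16 -0.3 0.01
0 0 0 -0.021 0 0 0; 0 0 0 -0.021 0 0 0; 0 0 0 -0.021 0 0 0; 0 0 0 -0.021 0 0 0
```

send_rows(motion="0.4 0.0003 -0.0159 0.013 9.16 -0.3 0; 0.4 0.0002 -0.0168 0.0122 9.16 -0.3 0; 0.4 0.0002 -0.0175 0.0112 9.16 -0.3 0; 0.4 0.0002 -0.0181 0.0101 9.16 -0.3 0; 0.4 0.0002 -0.0184 0.009 9.16 -0.3 0")

```text
clock: 21.82
position: [0.4975, 0.1697, 0.1896]
ee_rot: [-0.052, -3.129, 0.245]
force: [0.6, 0.1, -0.4]
width: 0.603
gripper_force: 0.0
```

send_rows(motion="0.4 0.0002 -0.0186 0.0078 9.16 -0.3 0; 0.4 0 0 -0.021 0 0 0; 0.4 0 0 -0.021 0 0 0; 0.4 0 0 -0.021 0 0 0; 0.4 0 0 0 0 0 0")

```text
clock: 22.45
position: [0.4966, 0.1513, 0.1327]
ee_rot: [-0.053, -3.137, 0.004]
force: [-0.6, -0.8, 0.1]
width: 0.597
gripper_force: 0.0
```

```bash
python3 obs.py; python3 plan.py "-64 113 66 90 0 1 2"; python3 - <<'E'
from h import *
m,i,_=grab('wrist','w8.png'); g=cv2.cvtColor(i,cv2.COLOR_BGR2HSV)
for v in (150,170,190,210,225):
    r=np.nonzero(g[v,190:330,1]<60)[0]+190; print(v,r.min() if len(r) else None,r.max() if len(r) else None,len(r))
E
```

```text
22.45 q [-0.876  0.536  0.665  2.039 -0.489  0.732  1.632] p [0.497 0.151 0.133] z [-0.004 -0.002 -1.   ] y [ 0.034  0.999 -0.002] F [-0.599 -0.804  0.138] w 0.5970073276966789 0.0
now grasp st mm [-65.7 113.1  85.7] rows/seg:
0 0.0007 -0.0002 -0.0098 0.07 -0.11 0.06; 0 0.0007 -0.0002 -0.0098 0.07 -0.11 0.06
150 None None 0
170 240 276 37
190 238 278 41
210 238 277 40
225 238 277 40
```

send_rows(motion="0.5 0.0007 0 -0.0098 0 0 0; 0.5 0.0007 0 -0.0098 0 0 0; 0.8 0 0 0 0 0 0; 1 0 0 0 0 0 0; 1 0 0 0 0 0 0", force=30)

```text
clock: 23.12
position: [0.4998, 0.1527, 0.1149]
ee_rot: [0.05, 3.141, 0.0]
force: [-0.2, -0.1, -0.0]
width: 0.253
gripper_force: 30.0
```

send_rows(motion="1 0.0003 0.01 0 0 0 0; 1 0.0003 0.01 0 0 0 0; 1 0.0003 0.01 0 0 0 0; 1 0.0003 0.01 0 0 0 0; 1 0 0 0 0 0 0")

```text
clock: 23.75
position: [0.5008, 0.1942, 0.1147]
ee_rot: [-0.047, -3.141, -0.001]
force: [-0.2, 2.0, 1.3]
width: 0.25
gripper_force: 30.0
```

send_rows(motion="1 0.0001 0.005 0 0 0 0; 1 0 0 0 0 0 0")

```text
clock: 24.0
position: [0.5009, 0.1974, 0.1147]
ee_rot: [-0.051, -3.141, 0.001]
force: [-0.7, -2.2, 0.6]
width: 0.252
gripper_force: 30.0
```

```bash
python3 obs.py; python3 plan.py
```

```text
24.0 q [-0.925  0.586  0.64   2.006 -0.526  0.717  1.581] p [0.501 0.197 0.115] z [-0. -0. -1.] y [ 0.033  0.999 -0.   ] F [-0.727 -2.198  0.636] w 0.2524908159391491 30.031148493289948
now grasp st mm [-62.6 159.5  67.7] rows/seg:
```

send_rows(motion="1 0.0001 0.003 0 0 0 0; 1 0 0 0 0 0 0")

```text
clock: 24.25
position: [0.5005, 0.199, 0.1144]
ee_rot: [-0.054, -3.14, 0.003]
force: [-3.1, -6.0, 2.6]
width: 0.255
gripper_force: 30.3
```

send_rows(motion="1 0.007 -0.0002 0 0 0 0; 1 0.007 -0.0002 0 0 0 0; 1 0.004 -0.0001 0 0 0 0; 1 0 0 0 0 0 0")

```text
clock: 24.75
position: [0.5179, 0.1981, 0.1141]
ee_rot: [-0.054, -3.138, 0.004]
force: [-3.4, -6.9, 2.0]
width: 0.254
gripper_force: 30.2
```

send_rows(motion="1 0.003 0 0 0 0 0; 1 0.003 0 0 0 0 0; 1 0 0 0 0 0 0")

```text
clock: 25.12
position: [0.5235, 0.198, 0.114]
ee_rot: [-0.054, -3.137, 0.004]
force: [-4.9, -6.7, 0.8]
width: 0.251
gripper_force: 30.2
```

```bash
python3 obs.py; python3 plan.py
```

```text
25.12 q [-0.898  0.616  0.638  1.951 -0.527  0.75   1.587] p [0.523 0.198 0.114] z [-0.004 -0.002 -1.   ] y [ 0.034  0.999 -0.003] F [-4.944 -6.718  0.82 ] w 0.25105941832231954 30.224642157554626
now grasp st mm [-40.3 160.7  67. ] rows/seg:
```

send_rows(motion="0.7 0 0 0 0 0 0; 0.5 0 0 0 0 0 0; 0.5 0 0 0 0 0 0; 0.5 -0.02 0 0.03 0 0 0; 0.5 -0.02 0.001 0.015 0 0 0")

```text
clock: 25.75
position: [0.4853, 0.2014, 0.1608]
ee_rot: [0.05, 3.14, 0.001]
force: [0.0, -0.3, 0.1]
width: 0.498
gripper_force: 0.0
```

send_rows(motion="1 -0.02 0.001 0 0 0 0; 1 -0.015 0 0 0 0 0; 1 0 0 -0.02 0 0 0; 1 0 0 -0.025 0 0 0; 1 0 0 0 0 0 0")

```text
clock: 26.38
position: [0.4492, 0.2018, 0.1136]
ee_rot: [-0.05, -3.139, 0.003]
force: [-0.3, 0.1, 0.6]
width: 0.023
gripper_force: 0.0
```

```bash
python3 obs.py; python3 plan.py "-97 160 66 90 0 1 2"
```

```text
26.38 q [-1.002  0.532  0.647  2.116 -0.523  0.657  1.543] p [0.449 0.202 0.114] z [-0.003 -0.002 -1.   ] y [ 0.032  0.999 -0.002] F [-0.269  0.097  0.553] w 0.022602182887652505 0.0
now grasp st mm [-114.6  162.2   66.6] rows/seg:
0 0.0087 -0.0014 -0.0003 0.05 -0.07 0.02; 0 0.0087 -0.0014 -0.0003 0.05 -0.07 0.02
```

send_rows(motion="1 0.008 -0.0014 0 0 0 0; 1 0.006 -0.001 0 0 0 0; 1 0 0 0 0 0 0")

```text
clock: 26.75
position: [0.4651, 0.1997, 0.1153]
ee_rot: [0.051, 3.14, 0.001]
force: [-0.6, -0.3, -0.5]
width: 0.004
gripper_force: 0.0
```

send_rows(motion="1 0.004 0 0 0 0 0; 1 0 0 0 0 0 0")

```text
clock: 27.0
position: [0.4668, 0.1996, 0.1145]
ee_rot: [-0.05, -3.138, 0.001]
force: [-4.8, -0.7, 3.5]
width: 0.007
gripper_force: 2.5
```

send_rows(motion="1 0.003 0 0 0 0 0; 1 0 0 0 0 0 0")

```text
clock: 27.25
position: [0.4672, 0.1993, 0.1137]
ee_rot: [-0.049, -3.133, 0.002]
force: [-11.5, -1.8, 3.6]
width: 0.008
gripper_force: 6.2
```

```bash
python3 plan.py
```

```text
now grasp st mm [-96.7 160.3  66.7] rows/seg:
```

send_rows(motion="1 -0.02 0 0.01 0 0 0; 1 -0.005 -0.02 0.06 0 0 0; 0.5 0.01 -0.06 0.06 0 0 0; 0.5 0.01 -0.06 0 0 0 0; 0.5 0.01 -0.06 0 0 0 0")

```text
clock: 27.88
position: [0.4742, 0.0151, 0.2287]
ee_rot: [0.047, 3.139, 0.002]
force: [0.3, 0.2, -0.1]
width: 0.281
gripper_force: 0.0
```

send_rows(motion="0.5 0.005 -0.06 0 0 0 0; 0.5 0.005 -0.06 0 0 0 0; 0.5 0.005 -0.055 0 0 0 0; 0.5 0 0 0 0 0 0")

```text
clock: 28.38
position: [0.488, -0.1644, 0.2285]
ee_rot: [0.063, 3.139, -0.005]
force: [0.5, 0.9, 0.4]
width: 0.501
gripper_force: 0.0
```

```bash
python3 obs.py; python3 - <<'E'
from ik import *
from h import *
grab('scene','s9.png')
m,i,_=grab('wrist','w9.png'); 
E
python3 plan.py "-65 -185 170 90 -25 1 4" "-65 -173 110 90 -30 1 4" "-65 -147 64 90 -30 1 4"
```

```text
28.38 q [-0.396  0.403  0.831  1.968 -0.368  0.924  2.151] p [ 0.488 -0.164  0.228] z [ 0.002 -0.003 -1.   ] y [ 0.04   0.999 -0.003] F [0.539 0.865 0.391] w 0.5010392542664874 0.0
now grasp st mm [ -64.  -197.5  180.7] rows/seg:
0 -0.0003 -0.002 -0.003 6.25 -0.2 0.03; 0 -0.0003 -0.0019 -0.0035 6.25 -0.2 0.03; 0 -0.0003 -0.0018 -0.0041 6.25 -0.2 0.03; 0 -0.0003 -0.0016 -0.0046 6.25 -0.2 0.03
0 0.0001 0.0021 -0.0154 1.25 -0.04 -0; 0 0.0001 0.0021 -0.0155 1.25 -0.04 -0; 0 0.0001 0.0021 -0.0155 1.25 -0.04 -0; 0 0.0001 0.0021 -0.0155 1.25 -0.04 -0
0 0.0002 0.0065 -0.0115 0 0 0; 0 0.0002 0.0065 -0.0115 0 0 0; 0 0.0002 0.0065 -0.0115 0 0 0; 0 0.0002 0.0065 -0.0115 0 0 0
```

View pics/s9.png

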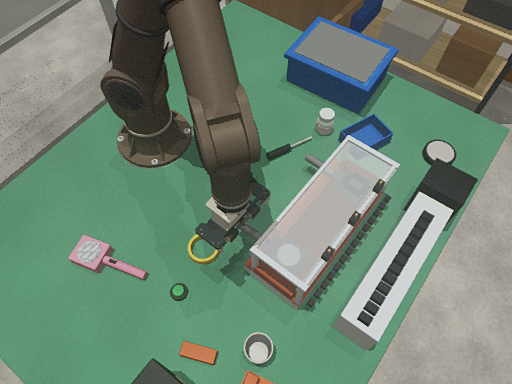

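Lamp A is flipped and home at left. Lamp B is unmoved, with its lens at (288,254). Approaching B.

send_rows(motion="0.5 -0.0003 -0.002 -0.003 6.25 -0.2 0; 0.5 -0.0003 -0.0019 -0.0035 6.25 -0.2 0; 0.5 -0.0003 -0.0018 -0.0041 6.25 -0.2 0; 0.5 -0.0003 -0.0016 -0.0046 6.25 -0.2 0; 0.5 0 0.0021 -0.0154 1.25 0 0")

```text
clock: 29.1
position: [0.4876, -0.164, 0.1966]
ee_rot: [0.049, 3.052, 0.712]
force: [0.5, 1.2, -0.8]
width: 0.503
gripper_force: 0.0
```

send_rows(motion="0.5 0 0.0021 -0.0155 1.25 0 0; 0.5 0 0.0021 -0.0155 1.25 0 0; 0.5 0 0.0021 -0.0155 1.25 0 0; 0.5 0 0 0 0 0 0")

```text
clock: 29.6
position: [0.4867, -0.1572, 0.1492]
ee_rot: [0.05, 3.031, 0.814]
force: [-0.2, -0.9, -0.5]
width: 0.498
gripper_force: 0.0
```

```bash
cat > hand.py <<'E'
from h import *
import sys
m,i,_=grab('wrist',sys.argv[1]); g=cv2.cvtColor(i,cv2.COLOR_BGR2HSV)
for v in (160,175,190,210,225):
    r=np.nonzero(g[v,195:325,1]<60)[0]+195; print(v,r.min() if len(r) else None,r.max() if len(r) else None,len(r))
E
python3 obs.py; python3 hand.py w10.png; python3 plan.py "-65 -147 64 90 -30 1 4"
```

```text
29.6 q [ 0.098  0.621  0.551  1.917 -0.815  1.182  2.665] p [ 0.487 -0.157  0.149] z [ 0.011  0.501 -0.865] y [0.03  0.865 0.501] F [-0.169 -0.934 -0.538] w 0.4984853159441006 0.0
160 235 266 32
175 233 267 35
190 234 268 35
210 235 268 34
225 236 324 77
now grasp st mm [ -65.6 -172.2  109.3] rows/seg:
0 0.0003 0.0063 -0.0113 -0.01 -0.06 0; 0 0.0003 0.0063 -0.0113 -0.01 -0.06 0; 0 0.0003 0.0063 -0.0113 -0.01 -0.06 0; 0 0.0003 0.0063 -0.0113 -0.01 -0.06 0
```

```bash
python3 plan.py "-65 -172 108 90 -22 1 2" "-65 -151 64 90 -22 1 4"
```

```text
now grasp st mm [ -65.6 -172.2  109.3] rows/seg:
0 0.0003 0.003 0.0009 -4.01 0 0.02; 0 0.0003 0.0031 0.0007 -4.01 0 0.02
0 0.0002 0.0052 -0.011 0 0 0; 0 0.0002 0.0052 -0.011 0 0 0; 0 0.0002 0.0052 -0.011 0 0 0; 0 0.0002 0.0052 -0.011 0 0 0
```

send_rows(motion="0.5 0.0003 0.003 0.0009 -4 0 0; 0.5 0.0003 0.0031 0.0007 -4 0 0; 0.5 0.0002 0.0052 -0.011 0 0 0; 0.5 0.0002 0.005 -0.011 0 0 0; 0.5 0.0002 0.005 -0.011 0 0 0", force=60)

```text
clock: 30.28
position: [0.4882, -0.1364, 0.1181]
ee_rot: [0.05, 3.076, 0.599]
force: [0.2, 0.5, -0.1]
width: 0.501
gripper_force: 0.0
```

send_rows(motion="0.5 0.0002 0.005 -0.011 0 0 0; 0.7 0 0 0 0 0 0; 1 0 0 0 0 0 0; 1 0 0 0 0 0 0; 1 0 0 0 0 0 0")

```text
clock: 30.9
position: [0.4888, -0.1314, 0.1085]
ee_rot: [0.048, 3.076, 0.598]
force: [-1.0, 0.1, 1.1]
width: 0.25
gripper_force: 59.2
```

```bash
python3 obs.py; python3 plan.py "-65 -150 112 90 -22 1 4" "-65 -60 112 90 68 1 10" "-65 -60 94 90 68 1 2"
```

```text
30.9 q [-0.017  0.622  0.552  2.007 -0.833  0.97   2.632] p [ 0.489 -0.131  0.109] z [ 0.014  0.375 -0.927] y [0.029 0.927 0.375] F [-1.023  0.099  1.145] w 0.24969846727864792 59.182305335998535
now grasp st mm [ -64.3 -151.9   64.9] rows/seg:
0 -0.0001 0.0005 0.0118 -0 0.03 0; 0 -0.0001 0.0005 0.0118 -0 0.03 0; 0 -0.0001 0.0005 0.0118 -0 0.03 0; 0 -0.0001 0.0005 0.0118 -0 0.03 0
0 0.0005 0.016 0.0022 -9 0.28 0; 0 0.0005 0.0163 0.0011 -9 0.28 0; 0 0.0005 0.0164 -0.0001 -9 0.28 0; 0 0.0005 0.0163 -0.0012 -9 0.28 0; 0 0.0005 0.016 -0.0023 -9 0.28 0; 0 0.0005 0.0155 -0.0034 -9 0.28 0; 0 0.0005 0.0149 -0.0044 -9 0.28 0; 0 0.0004 0.0142 -0.0053 -9 0.28 0; 0 0.0004 0.0133 -0.006 -9 0.28 0; 0 0.0004 0.0123 -0.0066 -9 0.28 0
0 0 0 -0.009 0 0 0; 0 0 0 -0.009 0 0 0
```

send_rows(motion="1 0 0.0005 0.0118 0 0 0; 1 0 0.0005 0.0118 0 0 0; 1 0 0.0005 0.0118 0 0 0; 1 0 0.0005 0.0110 0 0 0; 1 0 0 0 0 0 0")

```text
clock: 31.52
position: [0.4891, -0.1295, 0.1556]
ee_rot: [0.047, 3.075, 0.597]
force: [-0.7, 1.4, -3.1]
width: 0.248
gripper_force: 59.3
```

send_rows(motion="1 0.0005 0.016 0.0022 -9 0.28 0; 1 0.0005 0.0163 0.0011 -9 0.28 0; 1 0.0005 0.0164 -0.0001 -9 0.28 0; 1 0.0005 0.0163 -0.0012 -9 0.28 0; 1 0.0005 0.016 -0.0023 -9 0.28 0")

```text
clock: 32.15
position: [0.4912, -0.0475, 0.1547]
ee_rot: [-0.047, -3.075, 0.626]
force: [0.7, -1.1, -5.7]
width: 0.249
gripper_force: 59.8
```

send_rows(motion="1 0.0005 0.0155 -0.0034 -9 0.28 0; 1 0.0005 0.0149 -0.0044 -9 0.28 0; 1 0.0004 0.0142 -0.0053 -9 0.28 0; 1 0.0004 0.0133 -0.006 -9 0.28 0; 1 0.0004 0.0123 -0.0066 -9 0.28 0")

```text
clock: 32.78
position: [0.4938, 0.0232, 0.1273]
ee_rot: [-0.036, -2.591, 1.75]
force: [-0.1, -0.3, -3.1]
width: 0.249
gripper_force: 59.9
```

send_rows(motion="1 0 0 -0.009 0 0 0; 1 0 0 -0.009 0 0 0; 1 0 0 0 0 0 0")

```text
clock: 33.15
position: [0.4931, 0.0204, 0.1113]
ee_rot: [-0.044, -2.596, 1.738]
force: [-0.1, 0.7, -1.9]
width: 0.245
gripper_force: 59.9
```

```bash
python3 obs.py; python3 plan.py
```

```text
33.15 q [-1.317  1.349  1.18   1.951 -0.103  0.935  1.296] p [0.493 0.02  0.111] z [-0.03  -0.924 -0.381] y [ 0.014  0.381 -0.925] F [-0.107  0.668 -1.858] w 0.24530356570044182 59.8792165517807
now grasp st mm [-64.9 -61.1  93.3] rows/seg:
```

send_rows(motion="1 0 0 -0.004 0 0 0; 1 0 0 0 0 0 0")

```text
clock: 33.4
position: [0.493, 0.0208, 0.1074]
ee_rot: [-0.044, -2.594, 1.742]
force: [-1.0, -0.7, 0.8]
width: 0.247
gripper_force: 59.7
```

send_rows(motion="1 0 0 -0.002 0 0 0; 1 0 0 0 0 0 0")

```text
clock: 33.65
position: [0.4928, 0.0209, 0.1051]
ee_rot: [-0.042, -2.592, 1.745]
force: [-3.0, -1.4, 4.1]
width: 0.248
gripper_force: 60.0
```

send_rows(motion="1 0 0 -0.002 0 0 0; 1 0 0 0 0 0 0")

```text
clock: 33.9
position: [0.4929, 0.0207, 0.1035]
ee_rot: [-0.042, -2.591, 1.746]
force: [-3.5, -2.7, 7.1]
width: 0.247
gripper_force: 60.2
```

send_rows(motion="0.7 0 0 0 0 0 0; 0.6 0 0 0 0 0 0; 0.5 0 0 0 0 0 0; 0.5 0 0 0 0 0 0")

```text
clock: 34.4
position: [0.4935, 0.0217, 0.1023]
ee_rot: [-0.038, -2.594, 1.744]
force: [0.3, 0.7, -0.4]
width: 0.493
gripper_force: 0.0
```

send_rows(motion="0.5 0.0005 0.022 0.009 0 0 0; 0.5 0.0005 0.022 0.009 0 0 0; 0.5 0.0005 0.022 0.009 0 0 0; 0.5 0 0 0 0 0 0")

```text
clock: 34.9
position: [0.4956, 0.0891, 0.1295]
ee_rot: [-0.036, -2.596, 1.744]
force: [-0.2, -0.1, -0.0]
width: 0.499
gripper_force: 0.0
```

```bash
python3 obs.py; python3 plan.py "-66 -28 200 90 0 1 7" "-66 -94 180 90 -22 1 4" "-66 -90 128 90 -32 1 3"; python3 - <<'E'
from h import *
_,i,_=grab('scene'); _,t,_=grab('top'); 
a=cv2.resize(i[120:320,220:420],(400,400),interpolation=cv2.INTER_CUBIC);b=cv2.resize(t[90:210,170:330],(400,300),interpolation=cv2.INTER_CUBIC)
b=cv2.copyMakeBorder(b,0,100,0,0,cv2.BORDER_CONSTANT); cv2.imwrite('pics/c11.png',np.hstack([a,b]))
E
```

```text
34.9 q [-1.383  1.332  1.195  1.851 -0.097  1.096  1.28 ] p [0.496 0.089 0.13 ] z [-0.024 -0.925 -0.378] y [ 0.011  0.378 -0.926] F [-0.223 -0.081 -0.003] w 0.4986012854961399 0.0
now grasp st mm [-64.3   7.6 111.8] rows/seg:
0 -0.0005 -0.0087 0.0197 9.68 -0.27 -0.03; 0 -0.0005 -0.0098 0.019 9.68 -0.27 -0.03; 0 -0.0006 -0.0108 0.0181 9.68 -0.27 -0.03; 0 -0.0006 -0.0117 0.017 9.68 -0.27 -0.03; 0 -0.0006 -0.0123 0.0159 9.68 -0.27 -0.03; 0 -0.0006 -0.0127 0.0146 9.68 -0.27 -0.03; 0 -0.0006 -0.013 0.0133 9.68 -0.27 -0.03
0 -0.0007 -0.021 -0.0052 5.5 -0.17 0; 0 -0.0007 -0.021 -0.0056 5.5 -0.17 0; 0 -0.0007 -0.0209 -0.0061 5.5 -0.17 0; 0 -0.0007 -0.0207 -0.0065 5.5 -0.17 0
0 -0 -0.0012 -0.0184 3.33 -0.1 0; 0 -0 -0.0011 -0.0186 3.33 -0.1 0; 0 -0 -0.001 -0.0187 3.33 -0.1 0
```

View pics/c11.png

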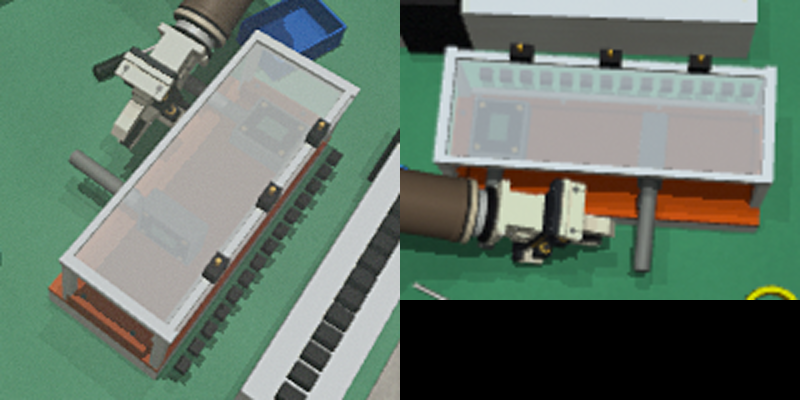

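```bash
python3 - <<'E'
from ik import *
from h import *
B=arm.camera_model('top')
for n,u,v,z in(('B end',643,266,.09),('B mid',646.5,220,.09),('A c',500.5,127,.081)):
    p=onz(B,170+(u-400)/2.5-.3,90+v/2.5-.3,z); print(n,np.round([(p-O)@X,(p-O)@Y],4))
E
```

```text
B end [-0.1044 -0.0628]
B mid [-0.0382 -0.0636]
A c [0.0887 0.1549]
```

send_rows(motion="0.5 -0.0005 -0.0087 0.0197 9.68 -0.27 0; 0.5 -0.0005 -0.0098 0.019 9.68 -0.27 0; 0.5 -0.0006 -0.0108 0.0181 9.68 -0.27 0; 0.5 -0.0006 -0.0117 0.017 9.68 -0.27 0; 0.5 -0.0006 -0.0123 0.0159 9.68 -0.27 0")

```text
clock: 35.62
position: [0.4914, 0.0329, 0.2196]
ee_rot: [-0.047, -3.092, 0.521]
force: [0.1, -0.6, -0.6]
width: 0.5
gripper_force: 0.0
```

send_rows(motion="0.5 -0.0006 -0.0127 0.0146 9.68 -0.27 0; 0.5 -0.0006 -0.013 0.0133 9.68 -0.27 0; 0.5 -0.0007 -0.021 -0.0052 5.5 -0.17 0; 0.5 -0.0007 -0.021 -0.0056 5.5 -0.17 0; 0.5 -0.0007 -0.0209 -0.0061 5.5 -0.17 0")

```text
clock: 36.25
position: [0.4877, -0.0558, 0.2298]
ee_rot: [0.048, 3.105, 0.454]
force: [0.3, 0.8, -0.7]
width: 0.493
gripper_force: 0.0
```

send_rows(motion="0.5 -0.0007 -0.0207 -0.0065 5.5 -0.17 0; 0.5 0 -0.0012 -0.0184 3.33 -0.1 0; 0.5 0 -0.0011 -0.0186 3.33 -0.1 0; 0.5 0 -0.001 -0.0187 3.33 -0.1 0; 0.5 0 0 0 0 0 0")

```text
clock: 36.88
position: [0.4863, -0.0797, 0.1662]
ee_rot: [0.051, 3.017, 0.863]
force: [-0.9, -0.3, 0.2]
width: 0.5
gripper_force: 0.0
```

```bash
python3 obs.py; python3 hand.py w12.png;  python3 plan.py "-66 -62 86 90 -32 1 4"
```

```text
36.88 q [-0.126  0.595  0.702  2.004 -0.923  1.218  2.664] p [ 0.486 -0.08   0.166] z [ 0.013  0.529 -0.849] y [0.03  0.848 0.529] F [-0.897 -0.321  0.154] w 0.5000749111894478 0.0
160 None None 0
175 245 279 35
190 244 278 35
210 244 324 50
225 244 315 72
now grasp st mm [-68.1 -92.8 127.3] rows/seg:
0 0.0007 0.0076 -0.0103 0.03 -0.06 -0; 0 0.0007 0.0076 -0.0103 0.03 -0.06 -0; 0 0.0007 0.0076 -0.0103 0.03 -0.06 -0; 0 0.0007 0.0076 -0.0103 0.03 -0.06 -0
```

```bash
python3 plan.py "-66 -61 86 90 -27 1 5"
```

```text
now grasp st mm [-68.1 -92.8 127.3] rows/seg:
0 0.0006 0.007 -0.0078 -0.98 -0.01 0; 0 0.0006 0.007 -0.0078 -0.98 -0.01 0; 0 0.0006 0.007 -0.0079 -0.98 -0.01 0; 0 0.0006 0.007 -0.0079 -0.98 -0.01 0; 0 0.0006 0.007 -0.0079 -0.98 -0.01 0
```

send_rows(motion="0.5 0.0006 0.007 -0.0078 -1 0 0; 0.5 0.0006 0.007 -0.0078 -1 0 0; 0.5 0.0006 0.007 -0.0079 -1 0 0; 0.5 0.0006 0.007 -0.0079 -1 0 0; 0.5 0.0006 0.007 -0.0079 -1 0 0")

```text
clock: 37.55
position: [0.491, -0.0427, 0.1282]
ee_rot: [0.042, 3.047, 0.728]
force: [0.1, -0.3, -1.2]
width: 0.499
gripper_force: 0.0
```

send_rows(motion="0.7 0 0 0 0 0 0; 1 0 0 0 0 0 0; 1 0 0 0 0 0 0; 1 0 0 0 0 0 0")

```text
clock: 38.05
position: [0.4911, -0.0441, 0.1288]
ee_rot: [0.044, 3.046, 0.729]
force: [0.1, -0.6, -0.2]
width: 0.25
gripper_force: 59.7
```

send_rows(motion="1 0 0 0.012 0 0 0; 1 0 0 0.011 0 0 0; 1 0 0 0 0 0 0")

```text
clock: 38.42
position: [0.4914, -0.0436, 0.1528]
ee_rot: [0.042, 3.045, 0.729]
force: [-0.6, -0.5, -2.6]
width: 0.247
gripper_force: 59.8
```

```bash
python3 obs.py; python3 plan.py "-66 -58 110 90 61 1 9" "-66 -58 76 90 61 1 4"
```

```text
38.42 q [-0.252  0.573  0.714  2.053 -0.936  1.094  2.602] p [ 0.491 -0.044  0.153] z [ 0.016  0.453 -0.891] y [0.024 0.891 0.453] F [-0.587 -0.538 -2.606] w 0.24661769600598846 59.75289702415466
now grasp st mm [-64.5 -60.3 110.9] rows/seg:
0 0.0001 0.0077 0.0029 -9.77 0.31 -0.03; 0 0.0001 0.0081 0.0016 -9.77 0.31 -0.03; 0 0.0001 0.0083 0.0002 -9.77 0.31 -0.03; 0 0.0001 0.0082 -0.0011 -9.77 0.31 -0.03; 0 0.0001 0.0079 -0.0024 -9.77 0.31 -0.03; 0 0.0001 0.0074 -0.0037 -9.77 0.31 -0.03; 0 0.0001 0.0067 -0.0049 -9.77 0.31 -0.03; 0 0 0.0058 -0.0059 -9.77 0.31 -0.03; 0 0 0.0047 -0.0067 -9.77 0.31 -0.03
0 0 0 -0.0085 0 0 0; 0 0 0 -0.0085 0 0 0; 0 0 0 -0.0085 0 0 0; 0 0 0 -0.0085 0 0 0
```

send_rows(motion="1 0 0.0077 0.0029 -9.77 0.31 0; 1 0 0.0081 0.0016 -9.77 0.31 0; 1 0 0.0083 0.0002 -9.77 0.31 0; 1 0 0.0082 -0.0011 -9.77 0.31 0; 1 0 0.0079 -0.0024 -9.77 0.31 0")

```text
clock: 39.05
position: [0.4911, -0.0019, 0.1536]
ee_rot: [-0.041, -3.078, 0.601]
force: [-0.2, -0.4, -5.9]
width: 0.244
gripper_force: 59.9
```

send_rows(motion="1 0 0.0074 -0.0037 -9.77 0.31 0; 1 0 0.0067 -0.0049 -9.77 0.31 0; 1 0 0.0058 -0.0059 -9.77 0.31 0; 1 0 0.0047 -0.0067 -9.77 0.31 0; 1 0 0 0 0 0 0")

```text
clock: 39.67
position: [0.491, 0.023, 0.1282]
ee_rot: [-0.026, -2.685, 1.593]
force: [0.1, 0.8, -2.0]
width: 0.248
gripper_force: 59.9
```

send_rows(motion="1 0 0 -0.01 0 0 0; 1 0 0 -0.01 0 0 0; 1 0 0 -0.01 0 0 0; 1 0 0 -0.005 0 0 0; 1 0 0 0 0 0 0")

```text
clock: 40.3
position: [0.4909, 0.0213, 0.0966]
ee_rot: [-0.038, -2.691, 1.585]
force: [-0.0, 0.3, -2.3]
width: 0.247
gripper_force: 59.9
```

```bash
python3 obs.py; python3 plan.py
```

```text
40.3 q [-1.315  1.339  1.217  1.979 -0.249  0.891  1.433] p [0.491 0.021 0.097] z [-0.028 -0.874 -0.485] y [ 0.012  0.485 -0.874] F [-0.001  0.339 -2.31 ] w 0.2474251666688423 59.9165403842926
now grasp st mm [-67.1 -57.9  73.8] rows/seg:
```

send_rows(motion="1 0 0 -0.004 0 0 0; 1 0 0 -0.002 0 0 0; 1 0 0 0 0 0 0")

```text
clock: 40.67
position: [0.491, 0.0214, 0.0906]
ee_rot: [-0.037, -2.691, 1.586]
force: [0.5, -0.5, -2.6]
width: 0.245
gripper_force: 59.9
```

send_rows(motion="1 0 0 -0.002 0 0 0; 1 0 0 0 0 0 0")

```text
clock: 40.92
position: [0.491, 0.0214, 0.0886]
ee_rot: [-0.037, -2.691, 1.586]
force: [-0.0, 0.4, -2.2]
width: 0.246
gripper_force: 59.9
```

send_rows(motion="0.8 0 0 0 0 0 0; 0.7 0 0 0 0 0 0; 0.55 0 0 0 0 0 0; 0.5 0 0 0 0 0 0; 0.5 0 0 0 0 0 0")

```text
clock: 41.55
position: [0.491, 0.0213, 0.0889]
ee_rot: [-0.038, -2.691, 1.586]
force: [-0.2, 0.5, 0.6]
width: 0.496
gripper_force: 0.0
```

send_rows(motion="0.5 0.0005 0.021 0.012 0 0 0; 0.5 0.0005 0.021 0.012 0 0 0; 0.5 0.0005 0.021 0.012 0 0 0; 0.5 0 0 0.01 0 0 0")

```text
clock: 42.05
position: [0.4931, 0.0857, 0.135]
ee_rot: [-0.034, -2.693, 1.586]
force: [-0.2, -0.3, -0.7]
width: 0.502
gripper_force: 0.0
```

```bash
python3 obs.py; python3 plan.py "-66 -58 150 90 0 1 6"; python3 - <<'E'
from ik import *
from h import *
m,t,_=grab('top','t13.png'); grab('scene','s13.png')
# yellow-brown brass bosses under the shelf
g=cv2.cvtColor(t,cv2.COLOR_BGR2HSV)[135:170,180:310].astype(int); print(g[...,0].shape)
# head outline: darker/less red than the bed
d=t[100:165,185:315].astype(int); k=((d[...,2]-d[...,0])<10)&(d.sum(2)<500); 
n,l,s,c=cv2.connectedComponentsWithStats(k.astype('uint8'))
for j in range(1,n):
    if s[j,4]>60: print(s[j],[(lambda p:np.round([(p-O)@X,(p-O)@Y],3))(onz(m,c[j,0]+185,c[j,1]+100,.081))])
E
```

```text
42.05 q [-1.386  1.289  1.251  1.888 -0.198  1.057  1.395] p [0.493 0.086 0.135] z [-0.025 -0.874 -0.485] y [ 0.011  0.485 -0.875] F [-0.186 -0.347 -0.656] w 0.5022021092981467 0.0
now grasp st mm [-66.8   6.5 112.2] rows/seg:
0 -0.0003 -0.0154 0.0132 10.16 -0.32 -0.05; 0 -0.0004 -0.0166 0.0123 10.16 -0.32 -0.05; 0 -0.0004 -0.0175 0.0111 10.16 -0.32 -0.05; 0 -0.0004 -0.0183 0.0099 10.16 -0.32 -0.05; 0 -0.0004 -0.0188 0.0085 10.16 -0.32 -0.05; 0 -0.0005 -0.019 0.007 10.16 -0.32 -0.05
(35, 130)
[   0    0  130   35 2025] [array([0.226, 0.007])]
[ 14  30  21  22 305] [array([0.088, 0.158])]
[ 35  32  93  28 226] [array([ 0.115, -0.066])]
[ 74  41  20  17 209] [array([ 0.073, -0.06 ])]
[ 64  59  31   6 116] [array([ 0.023, -0.054])]
```

send_rows(motion="0.5 -0.0003 -0.0154 0.0132 10.16 -0.32 0; 0.5 -0.0004 -0.0166 0.0123 10.16 -0.32 0; 0.5 -0.0004 -0.0175 0.0111 10.16 -0.32 0; 0.5 -0.0004 -0.0183 0.0099 10.16 -0.32 0; 0.5 -0.0004 -0.0188 0.0085 10.16 -0.32 0")

```text
clock: 42.78
position: [0.4899, -0.0035, 0.1901]
ee_rot: [-0.045, -3.128, 0.271]
force: [0.9, -0.8, -1.4]
width: 0.5
gripper_force: 0.0
```

send_rows(motion="0.5 -0.0005 -0.019 0.007 10.16 -0.32 0; 0.5 0 0 -0.02 0 0 0; 0.5 0 0 -0.02 0 0 0; 0.5 0 0 -0.02 0 0 0; 0.5 0 0 0 0 0 0")

```text
clock: 43.4
position: [0.4883, -0.0222, 0.1354]
ee_rot: [-0.047, -3.138, 0.002]
force: [0.4, 0.1, 0.5]
width: 0.499
gripper_force: 0.0
```

```bash
python3 obs.py; python3 hand.py w14.png;  python3 plan.py "-64 -58 66 90 0 1 2"
```

```text
43.4 q [-0.689  0.556  0.878  2.118 -0.631  0.755  2.139] p [ 0.488 -0.022  0.135] z [-0.004 -0.001 -1.   ] y [ 0.03   1.    -0.001] F [0.415 0.119 0.47 ] w 0.49854586247362426 0.0
160 None None 0
175 235 275 41
190 235 275 41
210 236 275 40
225 236 274 39
now grasp st mm [-67.8 -60.4  89.3] rows/seg:
0 0.0019 0.0011 -0.0116 0.04 -0.07 -0.04; 0 0.0019 0.0011 -0.0116 0.04 -0.07 -0.04
```

send_rows(motion="0.5 0.0019 0 -0.0116 0 0 0; 0.5 0.0019 0 -0.0116 0 0 0; 0.8 0 0 0 0 0 0; 1 0 0 0 0 0 0; 1 0 0 0 0 0 0", force=30)

```text
clock: 44.08
position: [0.494, -0.0213, 0.1137]
ee_rot: [0.044, 3.141, -0.001]
force: [-0.4, -0.3, -0.7]
width: 0.249
gripper_force: 30.0
```

send_rows(motion="1 0.0005 0.0165 0 0 0 0; 1 0.0005 0.0165 0 0 0 0; 1 0.0005 0.0165 0 0 0 0; 1 0.0005 0.0165 0 0 0 0; 1 0 0 0 0 0 0")

```text
clock: 44.7
position: [0.4959, 0.0472, 0.1134]
ee_rot: [-0.038, -3.141, -0.001]
force: [-0.3, 2.7, 2.0]
width: 0.252
gripper_force: 30.0
```

send_rows(motion="1 0.0005 0.0165 0 0 0 0; 1 0.0005 0.0165 0 0 0 0; 1 0.0005 0.0165 0 0 0 0; 1 0.0005 0.0165 0 0 0 0; 1 0 0 0 0 0 0")

```text
clock: 45.32
position: [0.4979, 0.1131, 0.1134]
ee_rot: [-0.038, -3.141, -0.001]
force: [0.2, 2.5, 1.3]
width: 0.252
gripper_force: 30.0
```

```bash
python3 obs.py; python3 plan.py "-64 78 66 90 0 1 2"
```

```text
45.33 q [-0.919  0.623  0.849  2.084 -0.701  0.747  1.929] p [0.498 0.113 0.113] z [-0.001  0.    -1.   ] y [0.024 1.    0.   ] F [0.167 2.51  1.264] w 0.2516822397298917 30.019052624702454
now grasp st mm [-63.1  75.2  66.4] rows/seg:
0 -0.0004 0.0014 -0.0002 -0.01 -0.02 -0.2; 0 -0.0004 0.0014 -0.0002 -0.01 -0.02 -0.2
```

send_rows(motion="1 0 0.004 0 0 0 -0.4; 1 0 0.003 0 0 0 0; 1 0 0 0 0 0 0")

```text
clock: 45.7
position: [0.4978, 0.1174, 0.1135]
ee_rot: [-0.056, -3.141, 0.001]
force: [-0.0, -1.6, 1.5]
width: 0.254
gripper_force: 30.0
```

send_rows(motion="1 0 0.002 0 0 0 0; 1 0 0 0 0 0 0")

```text
clock: 45.95
position: [0.4978, 0.1194, 0.1135]
ee_rot: [-0.056, -3.141, 0.002]
force: [-0.7, -2.7, 1.5]
width: 0.25
gripper_force: 30.1
```

send_rows(motion="1 0.006 -0.0002 0 0 0 0; 1 0.006 -0.0002 0 0 0 0; 1 0 0 0 0 0 0")

```text
clock: 46.32
position: [0.5094, 0.1188, 0.1132]
ee_rot: [-0.056, -3.139, 0.002]
force: [-2.4, -4.0, 1.5]
width: 0.251
gripper_force: 30.1
```

```bash
python3 obs.py; python3 plan.py
```

```text
46.33 q [-0.917  0.641  0.851  2.053 -0.703  0.767  1.908] p [0.509 0.119 0.113] z [-0.002 -0.001 -1.   ] y [ 0.036  0.999 -0.001] F [-2.432 -3.957  1.548] w 0.25085359156836495 30.134425163269043
now grasp st mm [-51.8  81.1  66.2] rows/seg:
```

send_rows(motion="1 0.004 0.001 0 0 0 0; 1 0.002 0 0 0 0 0; 1 0 0 0 0 0 0")

```text
clock: 46.7
position: [0.5144, 0.1192, 0.113]
ee_rot: [-0.057, -3.138, 0.003]
force: [-5.3, -5.2, 1.6]
width: 0.253
gripper_force: 30.3
```

send_rows(motion="0.7 0 0 0 0 0 0; 0.5 0 0 0 0 0 0; 0.5 0 0 0 0 0 0; 0.5 -0.02 0 0.03 0 0 0; 0.5 -0.02 0 0.015 0 0 0")

```text
clock: 47.32
position: [0.476, 0.1204, 0.1595]
ee_rot: [0.055, 3.14, -0.001]
force: [0.3, -0.5, 0.2]
width: 0.498
gripper_force: 0.0
```

send_rows(motion="1 -0.02 0.001 0 0 0 0; 1 -0.01 0 0 0 0 0; 1 0 0 -0.02 0 0 0; 1 0 0 -0.025 0 0 0; 1 0 0 0 0 0 0")

```text
clock: 47.95
position: [0.4454, 0.121, 0.1125]
ee_rot: [-0.055, -3.139, 0.003]
force: [-0.7, 0.2, 0.1]
width: 0.02
gripper_force: 0.0
```

```bash
python3 obs.py; python3 plan.py "-102 80 66 90 0 1 2"
```

```text
47.95 q [-1.004  0.566  0.867  2.199 -0.702  0.683  1.896] p [0.445 0.121 0.113] z [-0.002 -0.002 -1.   ] y [ 0.035  0.999 -0.002] F [-0.701  0.222  0.138] w 0.02011132236607415 0.0
now grasp st mm [-115.9   81.4   65.5] rows/seg:
0 0.0069 -0.0009 0.0002 0.05 -0.07 0.11; 0 0.0069 -0.0009 0.0002 0.05 -0.07 0.11
```

send_rows(motion="1 0.007 -0.001 0 0 0 0; 1 0.007 -0.001 0 0 0 0; 1 0 0 0 0 0 0")

```text
clock: 48.32
position: [0.4611, 0.1193, 0.1141]
ee_rot: [0.055, 3.14, -0.001]
force: [0.8, -1.1, -0.1]
width: 0.006
gripper_force: 0.0
```

send_rows(motion="1 0.004 0 0 0 0 0; 1 0.002 0 0 0 0 0; 1 0 0 0 0 0 0")

```text
clock: 48.7
position: [0.4642, 0.1192, 0.1131]
ee_rot: [-0.055, -3.137, 0.001]
force: [-5.0, -0.3, 2.1]
width: 0.004
gripper_force: 3.0
```

send_rows(motion="1 0.003 0 0 0 0 0; 1 0 0 0 0 0 0")

```text
clock: 48.95
position: [0.4646, 0.119, 0.1124]
ee_rot: [-0.055, -3.132, 0.001]
force: [-13.0, -1.2, 6.1]
width: 0.005
gripper_force: 6.7
```

```bash
python3 plan.py
```

```text
now grasp st mm [-96.9  80.   65.4] rows/seg:
```

send_rows(motion="1 -0.02 0 0.01 0 0 0; 1 -0.005 -0.02 0.05 0 0 -5; 1 0 -0.06 0.04 0 0 -10; 1 0 -0.06 0 0 0 -10; 1 0 -0.06 0 0 0 -10")

```text
clock: 49.58
position: [0.4444, -0.0738, 0.2089]
ee_rot: [1.002, 2.976, 0.001]
force: [0.9, 0.0, 0.8]
width: 0.003
gripper_force: 0.0
```

send_rows(motion="1 0 -0.06 0 0 0 -10; 1 0 -0.06 0 0 0 -10; 1 0 -0.06 0 0 0 -5; 1 -0.003 -0.06 0 0 0 0; 1 -0.003 -0.027 0 0 0 0")

```text
clock: 50.2
position: [0.4369, -0.3436, 0.2087]
ee_rot: [1.622, 2.689, -0.004]
force: [0.3, -0.1, -0.0]
width: 0.008
gripper_force: 0.0
```

```bash
python3 obs.py; python3 - <<'E'
from ik import *
from h import *
m,t,_=grab('top','t15.png'); m2,s,_=grab('scene','s15.png')
a=cv2.resize(t[92:212,178:328],(600,480),interpolation=cv2.INTER_CUBIC); cv2.imwrite('pics/c15.png',a)
E
```

```text
50.2 q [-0.163  0.639  1.13   1.903 -0.673  1.042  1.742] p [ 0.437 -0.344  0.209] z [-0.    -0.003 -1.   ] y [ 0.885  0.467 -0.001] F [ 0.264 -0.089 -0.034] w 0.00812418138268786 0.0
```

View pics/c15.png

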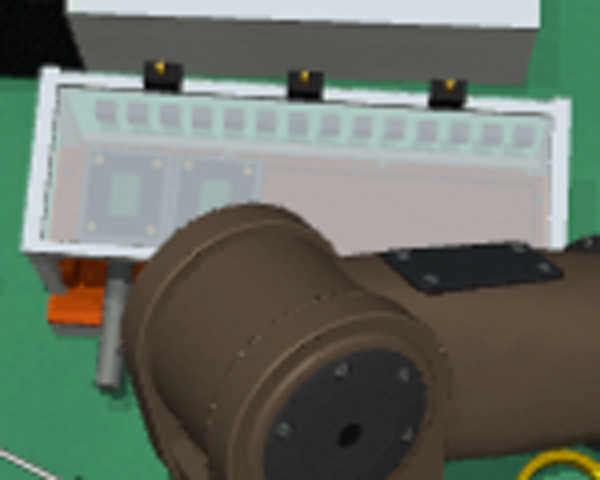

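The top crop shows both heads with bosses up at the left: A's bosses at (99,160) and (158,170), B's at (188,163) and (248,170). I'll check the gap numerically.

```bash
python3 - <<'E'
from ik import *
from h import *
m=arm.camera_model('top'); t=cv2.imread('pics/t15.png')
st=lambda u,v,z=.081:(lambda p:np.round([(p-O)@X*1e3,(p-O)@Y*1e3],1))(onz(m,u,v,z))
# brassness = R+G-2B, local maxima subpixel
f=t.astype(float); b=(f[...,2]+f[...,1]-2*f[...,0]); b=b-cv2.GaussianBlur(b,(0,0),4)
for u4,v4 in((99,160),(158,170),(90,225),(150,232),(188,163),(248,170)):
    u,v=178+u4/4,92+v4/4; x0,y0=int(u)-2,int(v)-2; w=np.clip(b[y0:y0+5,x0:x0+5],0,None); yy,xx=np.mgrid[y0:y0+5,x0:x0+5]
    print((u4,v4),st((w*xx).sum()/w.sum(),(w*yy).sum()/w.sum()),w.max())
for v in (136,140,144): print(v,cv2.cvtColor(t,cv2.COLOR_BGR2GRAY)[v,192:248])
print([round(float(proj(m,W(.09,y,.081))[0]),1) for y in (.2,.12,.04)],[round(float(proj(m,W(.09,y,.081))[1]),1) for y in (.2,.12,.04)])
E
```

```text
(99, 160) [121.5 185.8] 26.364765315077257
(158, 170) [120.9 132.3] 28.84944482183987
(90, 225) [ 57.9 186. ] 24.459869604239273
(150, 232) [ 57.9 132.8] 25.19863601517305
(188, 163) [123.6 104. ] 29.069739364655796
(248, 170) [120.   50.8] 26.583481027543357
136 [177 174 173 173 173 174 171 174 166 162 163 163 163 164 172 174 174 174
 175 174 173 166 163 163 162 162 164 172 173 172 173 163 163 163 163 163
 163 164 164 164 164 164 164 164 163 163 163 163 162 164 175 171 170 172
 172 173]
140 [174 174 174 174 174 175 175 171 162 163 162 162 163 167 174 174 174 173
 174 174 172 162 163 163 162 163 168 174 171 173 168 162 163 162 162 165
 171 174 174 174 174 173 173 169 163 162 162 163 163 170 174 169 171 172
 171 172]
144 [174 175 174 175 175 174 174 167 163 163 163 163 164 170 175 174 174 174
 174 172 168 163 163 163 163 165 171 174 171 173 163 163 163 163 163 168
 173 169 158  93 113  77  69  69  67  67  66  66  65  63  61  61  59  57
  56  54]
[197.5, 219.6, 241.7] [139.4, 140.8, 142.2]
```

```bash
python3 - <<'E'
from ik import *
from h import *
m=arm.camera_model('scene'); t=cv2.imread('pics/s15.png').astype(float)
b=(t[...,2]+t[...,1]-2*t[...,0]); b=b-cv2.GaussianBlur(b,(0,0),4)
for n,yc in(('A',160),('B',80)):
  for dx in(32,-32):
    for dy in(26.7,-26.7):
      u,v=proj(m,W((90+dx)/1e3,(yc+dy)/1e3,.081)); x0,y0=int(round(u))-3,int(round(v))-3; r=b[y0:y0+7,x0:x0+7]; j,i=np.unravel_index(r.argmax(),r.shape)
      w=np.clip(b[y0+j-1:y0+j+2,x0+i-1:x0+i+2],0,None); yy,xx=np.mgrid[y0+j-1:y0+j+2,x0+i-1:x0+i+2]
      p=onz(m,(w*xx).sum()/w.sum(),(w*yy).sum()/w.sum(),.081)-O; print(n,dx,dy,np.round([p@X*1e3-dx,p@Y*1e3-dy],1),r.max().round())
E
```

```text
A 32 26.7 [ 90.1 159. ] 17.0
A 32 -26.7 [ 89.4 158. ] 26.0
A -32 26.7 [ 91.  159.5] 23.0
A -32 -26.7 [ 90.4 158.8] 23.0
B 32 26.7 [89.3 77.7] 24.0
B 32 -26.7 [89.1 76.4] 20.0
B -32 26.7 [90.2 79.2] 21.0
B -32 -26.7 [88.8 77.7] 21.0
```

Both heads are home, about 1 mm apart and square within about 1°. Next is the button at (0.429, -0.348), top at z ≈ 0.024.

send_rows(motion="1 -0.008 -0.004 -0.03 0 0 0; 1 0 0 -0.04 0 0 0; 1 0 0 -0.035 0 0 0; 1 0 0 0 0 0 0")

```text
clock: 50.8
position: [0.4293, -0.3417, 0.1015]
ee_rot: [-1.614, -2.689, -0.0]
force: [-0.2, 0.7, 1.2]
width: 0.004
gripper_force: 0.0
```

send_rows(motion="1 0 0 -0.008 0 0 0; 1 0 0 -0.005 0 0 0; 1 0 0 0 0 0 0")

```text
clock: 51.18
position: [0.4301, -0.3436, 0.0905]
ee_rot: [1.618, 2.693, -0.001]
force: [-0.6, 0.4, 0.3]
width: 0.006
gripper_force: 0.0
```

send_rows(motion="1 0 0 -0.004 0 0 0; 1 0 0 0 0 0 0")

```text
clock: 51.42
position: [0.4302, -0.3439, 0.0864]
ee_rot: [1.618, 2.693, -0.001]
force: [1.2, -0.7, 2.5]
width: 0.003
gripper_force: 0.9
```

send_rows(motion="1 0 0 -0.003 0 0 0; 1 0 0 0 0 0 0")

```text
clock: 51.68
position: [0.4301, -0.3439, 0.0832]
ee_rot: [1.618, 2.693, -0.001]
force: [2.0, -0.4, 3.1]
width: 0.001
gripper_force: 1.6
```

send_rows(motion="1 0 0 -0.003 0 0 0; 1 0 0 0 0 0 0")

```text
clock: 51.92
position: [0.4301, -0.344, 0.0815]
ee_rot: [1.618, 2.692, 0.001]
force: [-1.4, 4.9, 21.2]
width: 0.007
gripper_force: 10.8
```

send_rows(motion="1 0 0 -0.003 0 0 0; 1 0 0 0 0 0 0; 1 0 0 0 0 0 0")

```text
clock: 52.3
position: [0.4302, -0.3442, 0.0806]
ee_rot: [1.618, 2.69, 0.004]
force: [-6.9, 12.8, 55.1]
width: 0.004
gripper_force: 27.8
```

send_rows(motion="1 0 0 0.01 0 0 0; 1 0 0 0.04 0 0 0; 1 -0.03 0 0.05 0 0 0; 1 -0.04 -0.02 0.03 0 0 0; 1 -0.03 -0.04 0 0 0 0")

```text
clock: 52.92
position: [0.3294, -0.4035, 0.2087]
ee_rot: [1.614, 2.693, 0.001]
force: [1.3, -0.6, 0.2]
width: 0.003
gripper_force: 0.0
```

```bash
python3 obs.py; python3 - <<'E'
from ik import *
from h import *
for cam in('scene','top'):
  m,im,_=grab(cam,cam+'16.png'); t=im.astype(float)
  b=(t[...,2]+t[...,1]-2*t[...,0]); b=b-cv2.GaussianBlur(b,(0,0),4)
  for n,yc in(('A',159),('B',78)):
    for dx in(32,-32):
      for dy in(26.7,-26.7):
        u,v=proj(m,W((90+dx)/1e3,(yc+dy)/1e3,.081)); x0,y0=int(round(u))-3,int(round(v))-3; r=b[y0:y0+7,x0:x0+7]; j,i=np.unravel_index(r.argmax(),r.shape)
        w=np.clip(b[y0+j-1:y0+j+2,x0+i-1:x0+i+2],0,None); yy,xx=np.mgrid[y0+j-1:y0+j+2,x0+i-1:x0+i+2]
        p=onz(m,(w*xx).sum()/w.sum(),(w*yy).sum()/w.sum(),.081)-O; print(cam,n,dx,dy,np.round([p@X*1e3-dx,p@Y*1e3-dy],1),r.max().round())
a=cv2.imread('pics/scene16.png');c=cv2.imread('pics/top16.png')
cv2.imwrite('pics/c16.png',np.hstack([cv2.resize(a,(400,300)),cv2.resize(c,(400,300))]))
E
```

```text
52.92 q [ 0.018  0.573  1.13   1.986 -0.629  0.988  1.949] p [ 0.329 -0.404  0.209] z [ 0.001 -0.    -1.   ] y [0.882 0.471 0.001] F [ 1.265 -0.597  0.165] w 0.0031690272892454345 0.0
scene A 32 26.7 [ 90.1 159. ] 19.0
scene A 32 -26.7 [ 90.7 158.6] 23.0
scene A -32 26.7 [ 89.6 159.4] 15.0
scene A -32 -26.7 [ 90.6 159.1] 20.0
scene B 32 26.7 [90.4 78.3] 21.0
scene B 32 -26.7 [89.  76.6] 21.0
scene B -32 26.7 [91.6 80. ] 18.0
scene B -32 -26.7 [88.8 78.1] 21.0
top A 32 26.7 [ 89.7 159.2] 27.0
top A 32 -26.7 [ 88.9 158.8] 29.0
top A -32 26.7 [ 89.9 159.4] 22.0
top A -32 -26.7 [ 89.8 159.2] 30.0
top B 32 26.7 [89.6 78.3] 29.0
top B 32 -26.7 [88.  77.5] 28.0
top B -32 26.7 [90.  79.3] 29.0
top B -32 -26.7 [89.2 79.4] 27.0
```

View pics/c16.png

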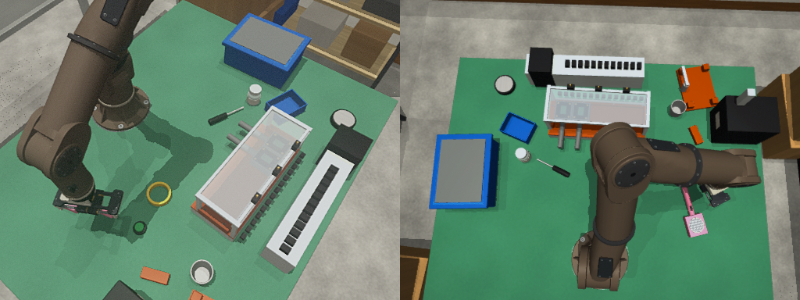

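The final picture shows both lamps side by side at the left with bosses up, nothing else disturbed, and the robot clear of everything. A's centre measures (90,159) and B's (90,78) mm. Handing in.

```bash
python3 -c "
from cell import arm
print(arm.sign_off())"
```

```text
the job is handed in; nothing more can be done
None
```

The job is handed in: both lamps present were turned back-up under the shelf and pushed home against the fence and left stop, with about 1 mm between heads and B about 1° off square. They were then let go and the start button was pressed to its hard stop; lamp B was turned over about 9 cm left of where it lay, and the press peaked at 55 N at the fingertips.

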